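# Press the proud push-in elbows home with the forked seating tool

### The job

Two of the three elbow cartridges on the valve stations still stand proud: pick the forked seating tool out of the tray, straddle each elbow with it and press squarely and centrally on the flange until the cartridge clicks fully home. Put no load on the elbows themselves and do not push the cartridges with the hand or with the plain round drift. Then stand the forked tool upright back on the tray's floor, let go of it, and leave everything else as it was.

Things in the scene. Friction and masses are not known exactly. Their poses are not given: they have to be found in the camera images.
- tray: Black open tool tray, fixed to the bench, 120 mm (x) by 240 mm (y), walls 18 mm high and 5 mm thick, plain flat floor 5 mm thick. Origin: centre of its underside, on the bench. The two tools start standing upright on its floor, about 90 to 120 mm apart along its y, either one at either end.
- fork_tool: Forked seating tool, steel, grey grip, 116 mm tall, 0.28 kg, starts upright. Origin: centre between the two prong ends (its foot); z up. Prongs 30 (x) by 10 mm (y), z 0-35, at y=+-10 to +-20: a 20 mm wide slot, open along x. Bridge 30x40 mm z 35-46, collar 34 mm dia z 46-52, square grip 26x26 mm, flats facing x and y, z 52-112: grip across either pair. Same after a half turn.
- drift: A plain round drift (the wrong tool), same collar and square grip and same height as the forked tool, but its nose is a solid cylinder 36 mm in diameter and 46 mm high with no slot. Stands in the tray; leave it there. Origin: centre of its underside.
- bottle: White bottle with black cap, 52 mm diameter, 165 mm tall, loose, standing on the bench between the tray and the stations. Origin: centre of its underside.
- screwdriver: Black-handled screwdriver lying loose on the bench on the robot's side of the stations, 200 mm long, handle 26 mm thick, lying along its own x. Origin: middle of it, on the bench.
- parts_bin: Black open bin with spare elbows, 120 by 200 by 60 mm high, loose, on the bench beyond the stations. Origin: centre of its underside.
- station_1: Valve station fixed to the bench: aluminium foot 100 (x) by 80 (y) by 8 mm, white valve body 68 by 62 mm, its top 50 mm above the bench, and an aluminium plate 80 mm wide, its top 100 mm above the bench, standing along the -x edge (x = -38 to -50 mm). Origin: centre of the foot's underside; the cartridge's axis is the vertical through it.
- cartridge_1 (a joint): How far cartridge 1 is pushed down into its station, in m: 0 = proud (flange 11 mm above the white body, steel neck showing), 0.010 = fully home at its stop (1 mm above). It starts proud (0). It resists with about 13 N from the start, less and less towards 5 mm; past that it snaps home by itself and stays (about 13 N to pull it out again); let go earlier it springs back up.
- flange_1: Round grey flange of cartridge 1, 48 mm diameter, 5 mm thick: the face to press on. Origin: centre of its underside, 61 mm above the bench when proud and 51 mm when home, so the top face is at 66 or 56 mm. z up; x points the way the elbow's outlet points.
- elbow_1: Slender black plastic elbow on that flange, not to be loaded: a 12 mm thick riser on the flange's axis and a 12 mm thick outlet arm along +x, centre line 16 mm above the flange's top face, reaching 36 mm from the axis, end collar 15 mm thick; top 24 mm above the flange's top face. Origin: on the axis at the flange's top face; x along the outlet.
- station_2: Valve station fixed to the bench: aluminium foot 100 (x) by 80 (y) by 8 mm, white valve body 68 by 62 mm, its top 50 mm above the bench, and an aluminium plate 80 mm wide, its top 100 mm above the bench, standing along the -x edge (x = -38 to -50 mm). Origin: centre of the foot's underside; the cartridge's axis is the vertical through it.
- cartridge_2 (a joint): How far cartridge 2 is pushed down into its station, in m: 0 = proud (flange 11 mm above the white body, steel neck showing), 0.010 = fully home at its stop (1 mm above). It starts proud (0). It resists with about 13 N from the start, less and less towards 5 mm; past that it snaps home by itself and stays (about 13 N to pull it out again); let go earlier it springs back up.
- flange_2: Round grey flange of cartridge 2, 48 mm diameter, 5 mm thick: the face to press on. Origin: centre of its underside, 61 mm above the bench when proud and 51 mm when home, so the top face is at 66 or 56 mm. z up; x points the way the elbow's outlet points.
- elbow_2: Slender black plastic elbow on that flange, not to be loaded: a 12 mm thick riser on the flange's axis and a 12 mm thick outlet arm along +x, centre line 16 mm above the flange's top face, reaching 36 mm from the axis, end collar 15 mm thick; top 24 mm above the flange's top face. Origin: on the axis at the flange's top face; x along the outlet.
- station_3: Valve station fixed to the bench: aluminium foot 100 (x) by 80 (y) by 8 mm, white valve body 68 by 62 mm, its top 50 mm above the bench, and an aluminium plate 80 mm wide, its top 100 mm above the bench, standing along the -x edge (x = -38 to -50 mm). Origin: centre of the foot's underside; the cartridge's axis is the vertical through it.
- cartridge_3 (a joint): How far cartridge 3 is pushed down into its station, in m: 0 = proud (flange 11 mm above the white body, steel neck showing), 0.010 = fully home at its stop (1 mm above). It starts already fully home (10 mm). It resists with about 13 N from the start, less and less towards 5 mm; past that it snaps home by itself and stays (about 13 N to pull it out again); let go earlier it springs back up.
- flange_3: Round grey flange of cartridge 3, 48 mm diameter, 5 mm thick: the face to press on. Origin: centre of its underside, 61 mm above the bench when proud and 51 mm when home, so the top face is at 66 or 56 mm. z up; x points the way the elbow's outlet points.
- elbow_3: Slender black plastic elbow on that flange, not to be loaded: a 12 mm thick riser on the flange's axis and a 12 mm thick outlet arm along +x, centre line 16 mm above the flange's top face, reaching 36 mm from the axis, end collar 15 mm thick; top 24 mm above the flange's top face. Origin: on the axis at the flange's top face; x along the outlet.

How it is judged:
By the outcome, as a careful person would: the job done as asked, in the order asked, and still so for the second after the job is handed in, with the robot touching nothing.
It also fails if it takes over 69 s, if anything falls off the work surface, if the arm or the gripper's body presses on something with over 40 N, if the wrist force passes 120 N, or if a joint passes its speed limit or range.

### The arm

A 6-joint arm with a two-finger parallel gripper is mounted at the origin on the work surface. World frame = base frame: x ahead of the robot, y to its left, z up, the work surface at z = 0. Lengths are in m, angles in rad, forces in N, time in s.
With the tool pointing down it reaches from about 0.35 to 0.85 m from the base axis. Payload 8.1 kg.
Tool frame: the origin (TCP) lies at the very end of the fingers, on their centre line; the grasp point (between the pads) lies 19 mm behind it; x points along the fingers, y is the direction in which the jaws open and shut, and the axes are right-handed (so a half turn about x gives the same grasp; the last joint's range is limited). The gripper opens to 93 mm and grips with 3 to 60 N. Pads are 15 mm wide; open, the fingers measure 128 mm over their backs; the gripper's body (75 mm by 188 mm) begins 65 mm behind the grasp point.
Start: joints at [-1.198, 0.13, 1.488, -0, 1.523, -0.085], TCP at [0.265, -0.538, 0.219] pointing down, gripper open.
Joint ranges: [-2.96, 2.96], [-0.89, 2.26], [0.02, 2.5], [-1.34, 4.48], [0, 2.73], [-2.66, 2.66]. Speed limits (rad/s): [2.39, 2.39, 2.79, 3.14, 3.14, 3.14].

### API

Orientations are given as a rotation vector (axis times angle).
In Python, from station import arm gives the robot as it stands.
- The arm moves only by the tool arm_command, never from a script. Its argument "motion" is a list of rows, each a list of 7 numbers: the closure in counts, from 0 (fully open) to 255 (shut), then the shift along the tool's x, y, z in m, then the turn, a rotation vector about the tool's x, y, z in rad. A call has 1 to 8 rows; each row is the pose to reach, as a shift and turn from the pose commanded when the call began, along the tool's axes at that moment; what a row does not reach only later rows make up. A row lasts 1/12 s, in which the tool goes at most 41.7 mm and 7.16 degrees, less where a joint would pass 70% of its speed; a pose out of reach is approached as far as the arm can. A call with a gripper value outside its range is refused whole. The fingers move at their own pace and stop on an object; the grip force is fixed at half the most. Time passes only in rows, so rows that repeat a pose let the fingers close. It gives the time, the measured TCP pose, the force and the opening at its end, in the units of the state.
- arm.sense(): the state, without advancing time (a new reading comes with each control period).
- arm.snapshot(name): name is "scene" or "top" or "wrist"; returns the picture (384x512x3 uint8, red, green, blue); there is no depth.
- arm.camera_model(name): a dict with "fx", "fy", "cx", "cy" (pixels), "dist" ([k1, k2, p1, p2, k3] as OpenCV has them; the pictures are not rectified), "R" (3x3) and "t" (3): a world point X has camera coordinates R X + t; the wrist camera has in their place "hand_eye" (4x4, takes a point from camera to tool coordinates, whose origin is the TCP and whose axes are the tool frame's). Camera axes: x right, y down, z forward; pixel columns grow to the right and rows downward; lengths in m; the calibration is good to about 2 mm. A picture is of the moment at which its call begins: read the wrist's pose just before it. camera_model takes no time and is no camera call.
- arm.sign_off(): hands the job in, once; it reports no verdict.
The state is a dict: "time": time; "q": joint angles; "joint_velocities": joint speeds; "joint_torque": joint torques, N m; "tcp_pos": TCP position; "ee_rot": TCP orientation; "ft_force": force on the tool from outside, world axes, zero at the start; "torque": the same for the moment, N m; "width": finger opening in m.
Only numpy, scipy, OpenCV 4.12 (cv2) and the standard library are available. Lean on these libraries where they do the work, as an engineer would, in place of code of your own. Each camera call takes 0.05 s, during which the arm holds its last target.

## Working session

There is one attempt and no reset: what is moved stays moved. The work goes in short steps, Python scripts to look and compute and a tool call to move; the robot and the scene stay as the last step left them, time stands still between calls to the robot, and variables do not carry over. Pictures are saved under pics/ and viewed, and the job is handed in when it is done.

Besides the shell and the picture viewer there is one more tool, called by a JSON object that holds its "fn" and its "kwargs", one argument or row to a line. arm_command: Moves the arm, as the interface text tells. Its arguments: {"type":"object","properties":{"motion":{"type":"array","items":{"type":"array","items":{"type":"number"}}}},"required":["motion"]}

```bash
ls; mkdir -p pics
python3 - <<'E'
from station import arm
import cv2,json
for n in("scene","top","wrist"):
    im=arm.snapshot(n); cv2.imwrite(f"pics/{n}0.png",im[:,:,::-1])
    m=arm.camera_model(n); print(n,{k:(v if not hasattr(v,'tolist') else v.tolist()) for k,v in m.items()})
print(arm.sense())
E
```

```text
pics
scene {'fx': 439.4710269315216, 'fy': 439.4710269315216, 'cx': 253.00065107213962, 'cy': 194.32763744814008, 'dist': [-0.10266478953611682, 0.0, 0.0, 0.0, 0.0], 'R': [[-0.8180860927952729, 0.574951724155292, -0.012870884422649907], [0.424765551902619, 0.5889991496197122, -0.6874985292086955], [-0.3876975247429725, -0.5679000938881, -0.7260716994003136]], 't': [0.4805221051430363, -0.1764718748600109, 1.3211228893421354]}
top {'fx': 429.4347289241382, 'fy': 429.4347289241382, 'cx': 255.22342024441107, 'cy': 199.58285601180347, 'dist': [-0.14929632740304388, 0.0, 0.0, 0.0, 0.0], 'R': [[-0.0032093035543875074, -0.9999930547812481, -0.0018949300681384107], [-0.9970104254899612, 0.0033460108251568152, -0.07719466092861717], [0.07720046525133145, 0.0016415239338104608, -0.9970142393988923]], 't': [-0.00159976425628064, 0.5814281496613996, 1.1162617304402553]}
wrist {'fx': 285.6628391890137, 'fy': 285.6628391890137, 'cx': 249.04032554038466, 'cy': 193.27386658237054, 'dist': [0.006603334384618074, 0.0, 0.0, 0.0, 0.0], 'hand_eye': [[0.0010595039322322118, -0.2909570528630713, 0.95673552
[... 207 characters left out ...]
592], [0.0, 0.0, 0.0, 1.0]]}
{'time': 0.15, 'q': array([-1.19839975e+00,  1.30983541e-01,  1.48904037e+00,  5.68554287e-05,
        1.52300386e+00, -8.53602807e-02]), 'joint_velocities': array([-3.07042410e-04, -2.70874370e-03, -3.67519428e-03, -5.23097308e-04,
       -1.83311807e-03, -8.95237181e-05]), 'joint_torque': array([ 6.48290334e-04, -5.60472286e+01, -4.92337024e+01,  7.67801329e-02,
        3.04882962e-02, -1.34862148e-04]), 'tcp_pos': array([ 0.265061  , -0.5377832 ,  0.21782473]), 'ee_rot': array([ 1.96746283,  0.45981655, -1.96776396]), 'ft_force': array([0.33340841, 0.50987048, 0.57773509]), 'torque': array([-0.01731074,  0.01633554, -0.02618425]), 'width': 0.09285212814453751}
```

View pics/scene0.png

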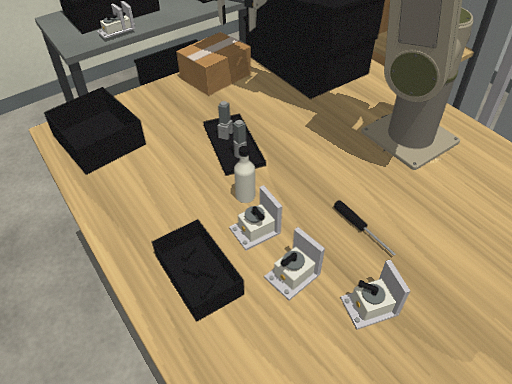

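View pics/top0.png

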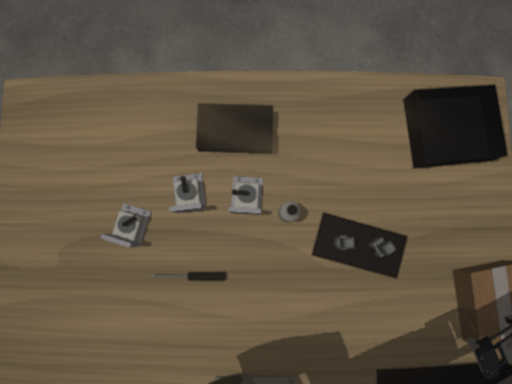

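View pics/wrist0.png

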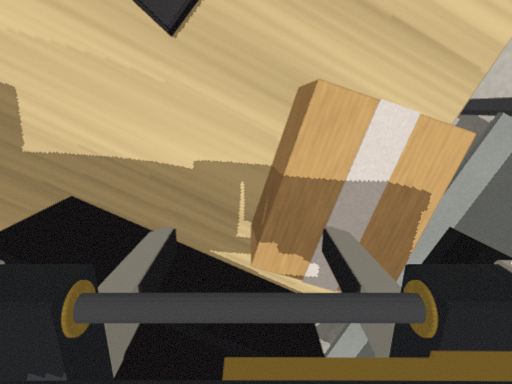

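The top view shows the tray at about (360,245) with tools at (345,242) and (383,246), the bottle at (290,212), and stations at (247,195), (188,190) and (128,225). I'll zoom in next.

```bash
cat > h.py <<'E'
import numpy as np,cv2
from station import arm
from scipy.spatial.transform import Rotation as Ro
def pose():
    s=arm.sense(); return np.array(s["tcp_pos"]),Ro.from_rotvec(s["ee_rot"]).as_matrix()
def cam(n,P=None):
    m=arm.camera_model(n); K=np.array([[m["fx"],0,m["cx"]],[0,m["fy"],m["cy"]],[0,0,1]]);d=np.array(m["dist"])
    if n!="wrist": return K,d,np.array(m["R"]),np.array(m["t"])
    p,R=P if P else pose(); H=np.array(m["hand_eye"]); Rw=R@H[:3,:3]; tw=R@H[:3,3]+p
    return K,d,Rw.T,-Rw.T@tw
def ray(c,uv):
    K,d,R,t=c; u=cv2.undistortPoints(np.array([[uv]],float),K,d)[0,0]
    return -R.T@t, R.T@np.array([u[0],u[1],1])
def onz(c,uv,z):
    o,v=ray(c,uv); return o+v*(z-o[2])/v[2]
def proj(c,X):
    K,d,R,t=c; return cv2.projectPoints(np.array(X,float).reshape(-1,1,3),cv2.Rodrigues(R)[0],t,K,d)[0][:,0]
def tri(c1,u1,c2,u2):
    o1,v1=ray(c1,u1);o2,v2=ray(c2,u2)
    A=np.stack([v1,-v2],1); s=np.linalg.lstsq(A,o2-o1,rcond=None)[0]
    a=o1+s[0]*v1;b=o2+s[1]*v2; return (a+b)/2,np.linalg.norm(a-b)
E
python3 - <<'E'
import cv2,numpy as np
t=cv2.imread("pics/top0.png");s=cv2.imread("pics/scene0.png")
def z(im,x0,y0,w,h,n,g=1.0):
    c=im[y0:y0+h,x0:x0+w].astype(float)/255; c=(np.clip(c,0,1)**g*255).astype(np.uint8)
    cv2.imwrite(n,cv2.resize(c,None,fx=760/w,fy=760/w,interpolation=cv2.INTER_CUBIC))
z(t,270,195,150,95,"pics/t_tray.png",.6)
z(t,95,160,180,100,"pics/t_st.png",.7)
z(s,190,90,100,75,"pics/s_tray.png",.6)
z(s,215,180,200,150,"pics/s_st.png",.7)
E
```

```text
(no output)
```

View pics/t_tray.png

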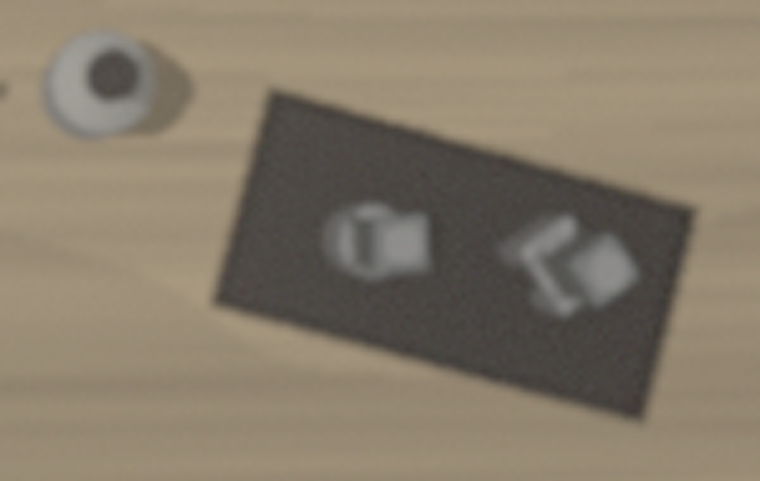

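View pics/t_st.png

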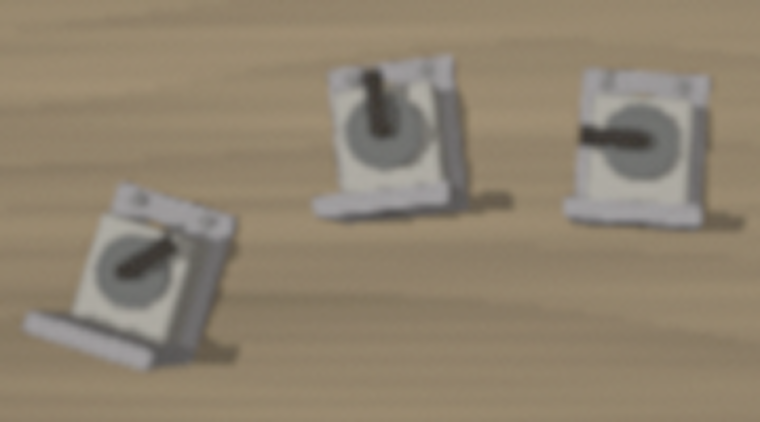

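View pics/s_tray.png

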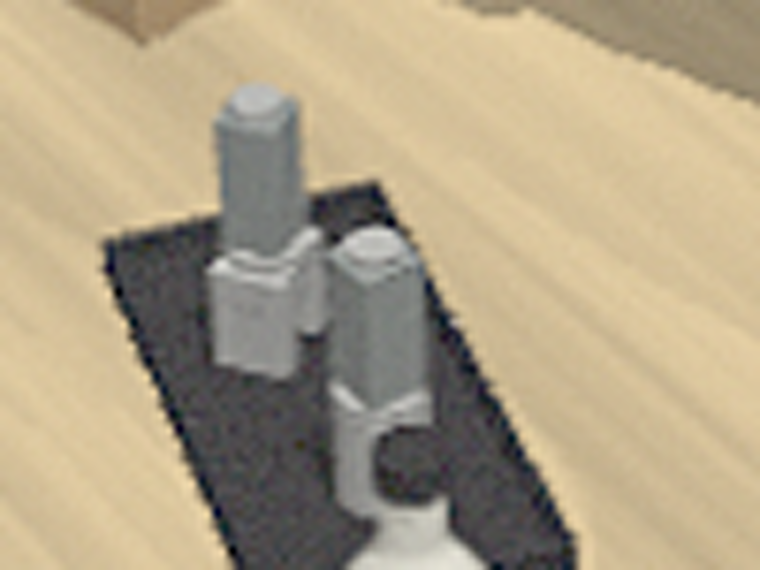

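View pics/s_st.png

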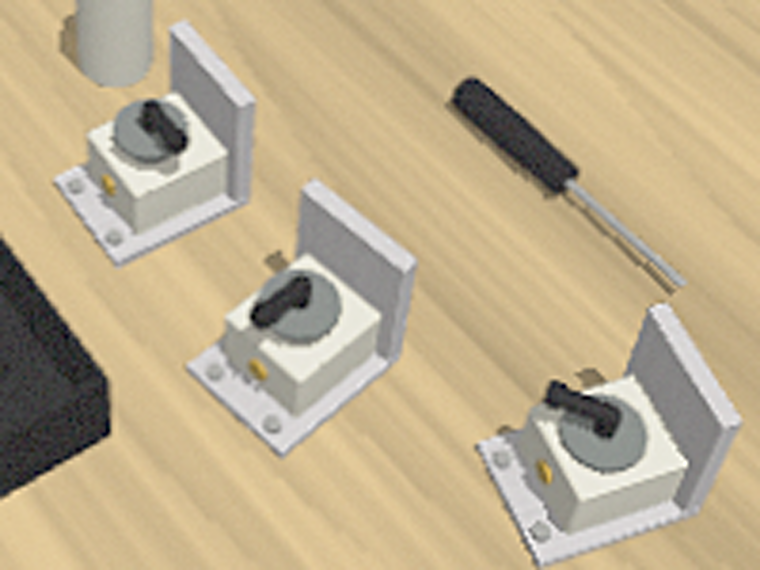

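Run:
```python
from h import *
T=cam("top");S=cam("scene")
f=lambda x,y:(270+x*150/760,195+y*150/760)
g=lambda x,y:(95+x*180/760,160+y*180/760)
h=lambda x,y:(190+x*100/760,90+y*100/760)
k=lambda x,y:(215+x*200/760,180+y*200/760)
np.set_printoptions(precision=4,suppress=True)
print("fork",onz(T,f(602,270),.119),tri(T,f(602,270),S,h(258,103)))
print("drift",onz(T,f(402,243),.119),tri(T,f(402,243),S,h(376,248)))
print("tray",[onz(T,f(*p),.018)[:2] for p in((272,90),(695,208),(640,418),(215,303))])
print("bottle cap",onz(T,f(113,74),.165))
for n,a,b in(("A",(642,143),(151,130)),("B",(386,131),(299,305)),("C",(134,271),(603,433))):
    print(n,onz(T,g(*a),.066),onz(T,g(*a),.056),tri(T,g(*a),S,k(*b)))
```

```text
fork [ 0.4534 -0.3299  0.119 ] (array([ 0.4537, -0.3308,  0.117 ]), np.float64(0.0010301662048168882))
drift [ 0.4676 -0.2318  0.119 ] (array([ 0.4673, -0.2324,  0.1157]), np.float64(0.0004343228989665052))
tray [array([ 0.5459, -0.1859]), array([ 0.4817, -0.4132]), array([ 0.3709, -0.3812]), array([ 0.4346, -0.1546])]
bottle cap [ 0.5468 -0.0896  0.165 ]
A [0.5928 0.0172 0.066 ] [0.5937 0.0174 0.056 ] (array([0.5936, 0.0174, 0.0565]), np.float64(7.998130921975771e-05))
B [0.6007 0.1728 0.066 ] [0.6016 0.1744 0.056 ] (array([0.6015, 0.1743, 0.0569]), np.float64(0.0001194008346803577))
C [0.5156 0.3277 0.066 ] [0.5158 0.3308 0.056 ] (array([0.5159, 0.3334, 0.0478]), np.float64(0.0002612461687805189))
```

```bash
cat >> h.py <<'E'
np.set_printoptions(precision=4,suppress=True)
def Rdown(yaw): # tool x down, tool y (jaw) at world yaw angle
    y=np.array([np.cos(yaw),np.sin(yaw),0]);x=np.array([0,0,-1.]);return np.stack([x,y,np.cross(x,y)],1)
def go(target,yaw):
    p,R=pose(); d=R.T@(np.array(target)-p); r=Ro.from_matrix(R.T@Rdown(yaw)).as_rotvec()
    print("shift",d.round(4),"turn",r.round(4),"deg",np.degrees(r).round(1),"rows lin",np.linalg.norm(d)/.0417,"rot",np.linalg.norm(np.degrees(r))/7.16)
E
python3 - <<'E'
from h import *
p,R=pose();print(p,R,"jaw yaw",np.degrees(np.arctan2(R[1,1],R[0,1])))
for d in(-64,-34,26,56): print(d);go([.454,-.331,.22],np.radians(d))
E
```

```text
[ 0.2651 -0.5378  0.2178] [[-0.0005  0.4419 -0.897 ]
 [ 0.0014 -0.897  -0.4419]
 [-1.     -0.0014 -0.0002]] jaw yaw -63.772614642139736
-64
shift [-0.002  -0.102  -0.2609] turn [ 0.004  -0.0002  0.0014] deg [ 0.2 -0.   0.1] rows lin 6.71728140974465 rot 0.03377247233047994
-34
shift [-0.002  -0.102  -0.2609] turn [-0.5196 -0.0005  0.0013] deg [-29.8  -0.    0.1] rows lin 6.71728140974465 rot 4.15820294701425
26
shift [-0.002  -0.102  -0.2609] turn [-1.5668 -0.0013  0.001 ] deg [-89.8  -0.1   0.1] rows lin 6.71728140974465 rot 12.538079834055047
56
shift [-0.002  -0.102  -0.2609] turn [-2.0904 -0.0016  0.0007] deg [-119.8   -0.1    0. ] rows lin 6.71728140974465 rot 16.728022218498605
```

{"fn": "arm_command", "kwargs": {
  "motion": [
    [0,0,-0.015,-0.037,0,0,0],
    [0,0,-0.03,-0.075,0,0,0],
    [0,0,-0.046,-0.112,0,0,0],
    [0,0,-0.06,-0.15,0,0,0],
    [0,0,-0.075,-0.187,0,0,0],
    [0,0,-0.09,-0.225,0,0,0],
    [0,0,-0.102,-0.261,0,0,0],
    [0,0,-0.102,-0.261,0,0,0]
  ]
}}

```text
time: 0.82
tcp_pos: [0.4581, -0.3262, 0.2184]
ee_rot: [1.967, 0.465, -1.962]
ft_force: [0.4, -0.0, -0.2]
width: 0.0929
```

Run:
```python
from h import *
print(pose()[0]); im=arm.snapshot("wrist"); cv2.imwrite("pics/w1.png",im[:,:,::-1])
im=np.clip((im/255.)**.6*255,0,255).astype(np.uint8);cv2.imwrite("pics/w1g.png",cv2.resize(im[:,:,::-1],None,fx=1.5,fy=1.5))
```

```text
[ 0.4581 -0.3262  0.2184]
```

View pics/w1g.png

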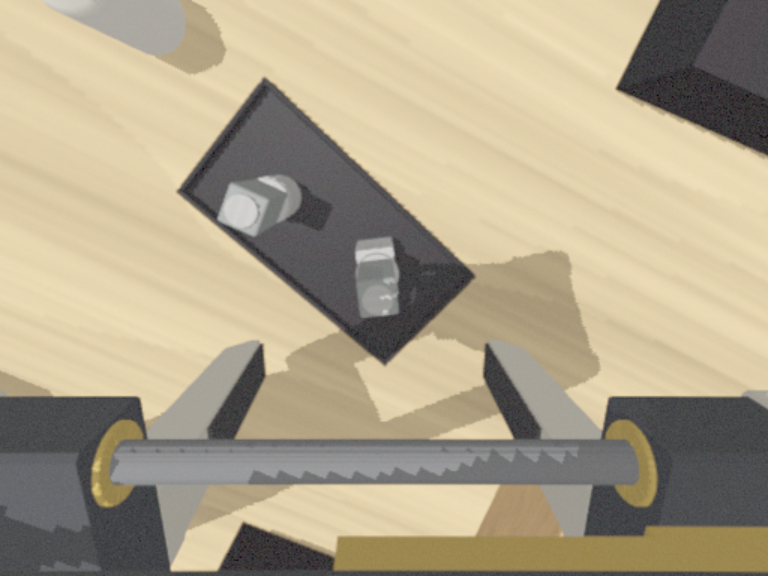

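Run:
```python
import cv2,numpy as np
im=cv2.imread("pics/w1.png")[145:225,215:295]
im=((im/255.)**.7*255).astype(np.uint8)
cv2.imwrite("pics/w1z.png",cv2.resize(im,None,fx=7,fy=7,interpolation=cv2.INTER_CUBIC))
```

```text
(no output)
```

View pics/w1z.png

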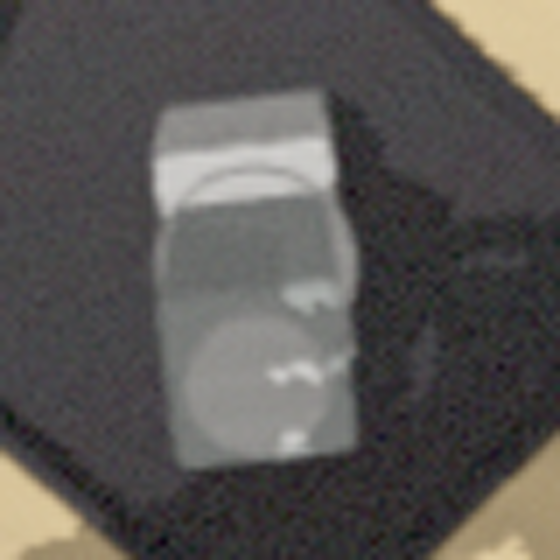

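Run:
```python
from h import *
c=cam("wrist"); f=lambda x,y:(215+x/7-.43,145+y/7-.43)
def seg(n,a,b,z):
    A=onz(c,f(*a),z);B=onz(c,f(*b),z);print(n,A,B,np.linalg.norm(B-A),np.degrees(np.arctan2(*(B-A)[1::-1])))
seg("bridge top back",(155,155),(334,141),.051)
seg("bridge bot back",(160,105),(322,90),.005)
seg("grip top front",(180,468),(357,443),.117)
seg("grip top back",(162,300),(350,283),.117)
print("cap",onz(c,f(258,385),.121), "grip ctr",onz(c,f(262,377),.117))
S=cam("scene");T=cam("top")
g=[(190+x*100/760,90+y*100/760) for x,y in((258,103),)]
print(tri(c,f(258,385),S,g[0]))
```

```text
bridge top back [ 0.461  -0.3086  0.051 ] [ 0.4767 -0.3346  0.051 ] 0.030437779787262965 -58.89315968774257
bridge bot back [ 0.4608 -0.3075  0.005 ] [ 0.4773 -0.334   0.005 ] 0.03114826647286885 -58.10556355090123
grip top front [ 0.4351 -0.3282  0.117 ] [ 0.4498 -0.3491  0.117 ] 0.02548654941711436 -54.86802297206116
grip top back [ 0.4564 -0.315   0.117 ] [ 0.4703 -0.3373  0.117 ] 0.026232775711039127 -58.065957444513515
cap [ 0.4524 -0.332   0.121 ] grip ctr [ 0.4526 -0.3325  0.117 ]
(array([ 0.4518, -0.3332,  0.1153]), np.float64(0.0021121816093126224))
```

Run:
```python
from h import *
go([.452,-.332,.064],np.radians(-58.5))
```

```text
shift [0.1543 0.0014 0.0055] turn [-0.0869 -0.0005  0.0007] deg [-5. -0.  0.] rows lin 3.703573362264755 rot 0.6951000844241384
```

{"fn": "arm_command", "kwargs": {
  "motion": [
    [0,0.02,0.0,0.003,-0.08,0,0],
    [0,0.05,0.0,0.005,-0.087,0,0],
    [0,0.08,0.001,0.005,-0.087,0,0],
    [0,0.1,0.001,0.005,-0.087,0,0],
    [0,0.1,0.001,0.005,-0.087,0,0]
  ]
}}

```text
time: 1.28
tcp_pos: [0.4464, -0.3329, 0.1128]
ee_rot: [1.912, 0.542, -1.923]
ft_force: [-1.0, 0.3, -1.2]
width: 0.0932
```

Run:
```python
from h import *
P=pose();print(P[0]);im=arm.snapshot("wrist");print(pose()[0])
go([.452,-.332,.064],np.radians(-58.5))
im=im[150:350,120:400];cv2.imwrite("pics/w2z.png",cv2.resize(im[:,:,::-1],None,fx=2.5,fy=2.5,interpolation=cv2.INTER_CUBIC))
```

```text
[ 0.4464 -0.3329  0.1128]
[ 0.4476 -0.3338  0.1158]
shift [ 0.0517  0.001  -0.0048] turn [-0.0062  0.0021  0.0058] deg [-0.4  0.1  0.3] rows lin 1.246261768286506 rot 0.06946220197489295
```

View pics/w2z.png

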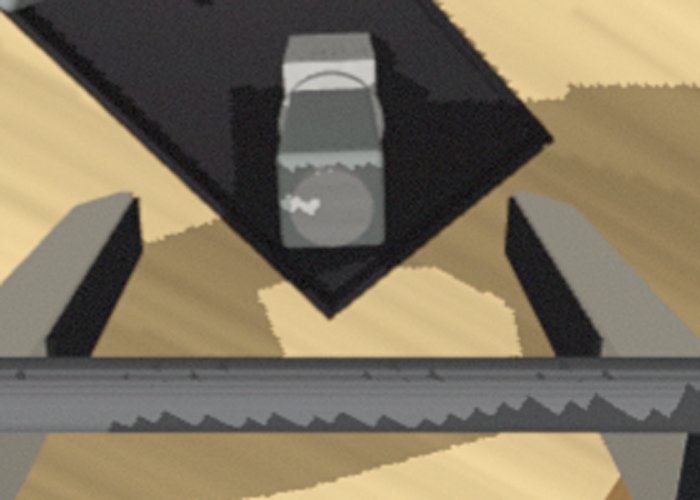

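{"fn": "arm_command", "kwargs": {
  "motion": [
    [0,0,0,-0.003,-0.003,0,0],
    [0,0,0,-0.003,-0.003,0,0],
    [0,0,0,-0.003,-0.003,0,0]
  ]
}}

```text
time: 1.58
tcp_pos: [0.4539, -0.3341, 0.121]
ee_rot: [1.913, 0.534, -1.909]
ft_force: [0.1, -0.2, 1.2]
width: 0.0929
```

Run:
```python
from h import *
c=cam("wrist");im=arm.snapshot("wrist");cv2.imwrite("pics/w3.png",im[:,:,::-1])
print(pose()[0])
go([.452,-.332,.064],np.radians(-58.5))
im=im[150:270,200:300];cv2.imwrite("pics/w3z.png",cv2.resize(im[:,:,::-1],None,fx=5,fy=5,interpolation=cv2.INTER_CUBIC))
```

```text
[ 0.4538 -0.3339  0.1207]
shift [ 0.0567 -0.0027  0.0006] turn [-0.002  -0.0009 -0.0031] deg [-0.1 -0.1 -0.2] rows lin 1.3620970698224792 rot 0.030352890869573733
```

View pics/w3z.png

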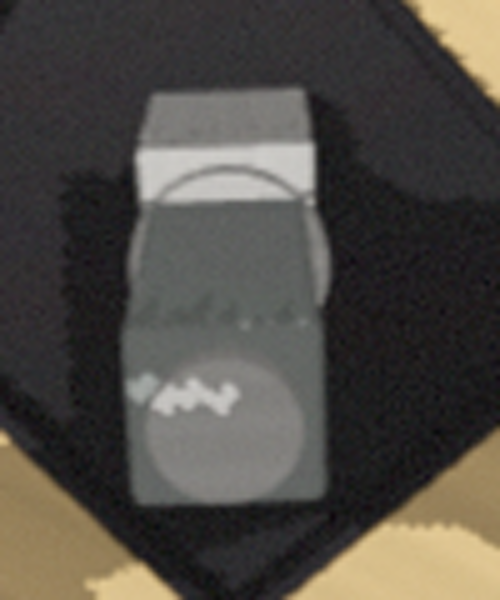

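Run:
```python
from h import *
c=cam("wrist");f=lambda x,y:(200+x/5-.4,150+y/5-.4)
q=[onz(c,f(*p),.117) for p in((123,325),(326,322),(327,500),(132,505))]
print(q,np.mean(q,0)); print(onz(c,f(225,432),.121))
a,b=onz(c,f(136,149),.051),onz(c,f(316,145),.051);print(a,b,np.degrees(np.arctan2(*(b-a)[1::-1])),np.linalg.norm(b-a),(a+b)/2+.02*np.array([-.853,-.522,0]))
```

```text
[array([ 0.4585, -0.3116,  0.117 ]), array([ 0.4724, -0.3334,  0.117 ]), array([ 0.4511, -0.347 ,  0.117 ]), array([ 0.4371, -0.3253,  0.117 ])] [ 0.4548 -0.3293  0.117 ]
[ 0.4542 -0.3295  0.121 ]
[ 0.4626 -0.3056  0.051 ] [ 0.4791 -0.3314  0.051 ] -57.30795945499927 0.030660383850833677 [ 0.4538 -0.329   0.051 ]
```

{"fn": "arm_command", "kwargs": {
  "motion": [
    [0,0.02,-0.0035,-0.003,-0.015,0,0],
    [0,0.04,-0.0035,-0.003,-0.015,0,0],
    [0,0.056,-0.0035,-0.003,-0.015,0,0],
    [0,0.056,-0.0035,-0.003,-0.015,0,0],
    [0,0.056,-0.0035,-0.003,-0.015,0,0]
  ]
}}

```text
time: 2.05
tcp_pos: [0.4533, -0.3282, 0.0628]
ee_rot: [1.902, 0.551, -1.903]
ft_force: [0.2, 0.3, -0.3]
width: 0.093
```

{"fn": "arm_command", "kwargs": {
  "motion": [
    [255,0,0,0,0,0,0],
    [255,0,0,0,0,0,0],
    [255,0,0,0,0,0,0],
    [255,0,0,0,0,0,0],
    [255,0,0,0,0,0,0],
    [255,0,0,0,0,0,0],
    [255,0,0,0,0,0,0],
    [255,0,0,0,0,0,0]
  ]
}}

```text
time: 2.72
tcp_pos: [0.4535, -0.3284, 0.0626]
ee_rot: [1.903, 0.55, -1.903]
ft_force: [0.1, 0.2, 0.1]
width: 0.0445
```

{"fn": "arm_command", "kwargs": {
  "motion": [
    [255,0,0,0,0,0,0],
    [255,0,0,0,0,0,0],
    [255,0,0,0,0,0,0],
    [255,0,0,0,0,0,0],
    [255,0,0,0,0,0,0],
    [255,0,0,0,0,0,0],
    [255,0,0,0,0,0,0],
    [255,0,0,0,0,0,0]
  ]
}}

```text
time: 3.38
tcp_pos: [0.4536, -0.3285, 0.0627]
ee_rot: [1.903, 0.55, -1.902]
ft_force: [0.4, -1.0, 0.4]
width: 0.0259
```

Run:
```python
from h import *
p,R=pose();print(p,R,np.degrees(np.arctan2(R[1,1],R[0,1])))
cv2.imwrite("pics/w4.png",arm.snapshot("wrist")[:,:,::-1])
```

```text
[ 0.4536 -0.3285  0.0627] [[ 0.0001  0.5335 -0.8458]
 [-0.0002 -0.8458 -0.5335]
 [-1.      0.0002 -0.    ]] -57.75529837695919
```

View pics/w4.png

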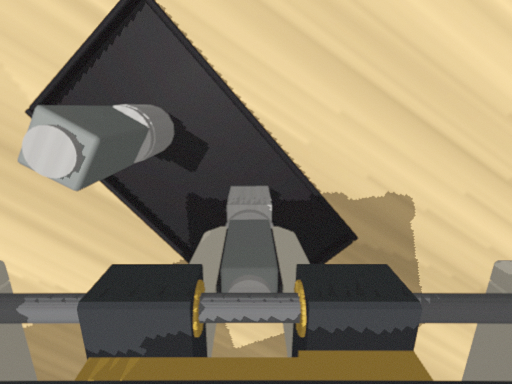

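{"fn": "arm_command", "kwargs": {
  "motion": [
    [255,-0.02,0,0,0,0,0],
    [255,-0.055,0,0,0,0,0],
    [255,-0.095,0,0,0,0,0],
    [255,-0.13,0,0,0,0,0],
    [255,-0.17,0,0,0,0,0],
    [255,-0.195,0,0,0,0,0],
    [255,-0.205,0,0,0,0,0],
    [255,-0.205,0,0,0,0,0]
  ]
}}

```text
time: 4.1
tcp_pos: [0.4545, -0.3291, 0.2703]
ee_rot: [1.904, 0.546, -1.899]
ft_force: [0.4, -0.3, -3.0]
width: 0.0255
```

Run:
```python
from h import *
print(arm.sense()["width"]);go([.48,.09,.265],np.radians(-87))
```

```text
0.02546187372148732
shift [ 0.0042 -0.3409 -0.2452] turn [ 0.5105 -0.0024 -0.0039] deg [29.2 -0.1 -0.2] rows lin 10.070511875152823 rot 4.085263423254685
```

{"fn": "arm_command", "kwargs": {
  "motion": [
    [255,0,-0.02,-0.015,0.06,0,0],
    [255,0,-0.05,-0.036,0.13,0,0],
    [255,0,-0.083,-0.06,0.21,0,0],
    [255,0,-0.116,-0.083,0.29,0,0],
    [255,0,-0.15,-0.107,0.37,0,0],
    [255,0,-0.182,-0.131,0.44,0,0],
    [255,0,-0.215,-0.155,0.51,0,0],
    [255,0,-0.248,-0.178,0.51,0,0]
  ]
}}

```text
time: 4.77
tcp_pos: [0.47, -0.0215, 0.264]
ee_rot: [2.192, 0.054, -2.203]
ft_force: [1.1, 0.3, -3.3]
width: 0.0255
```

Run:
```python
from h import *
go([.48,.09,.265],np.radians(-87))
```

```text
shift [-0.001  -0.1109 -0.0153] turn [-0.0044  0.0049  0.0011] deg [-0.3  0.3  0.1] rows lin 2.684921992901035 rot 0.05354393525667224
```

{"fn": "arm_command", "kwargs": {
  "motion": [
    [255,0,-0.035,-0.005,0,0,0],
    [255,0,-0.07,-0.01,0,0,0],
    [255,0,-0.1,-0.013,0,0,0],
    [255,0,-0.113,-0.013,0,0,0],
    [255,0,-0.113,-0.013,0,0,0],
    [255,0,-0.113,-0.013,0,0,0],
    [255,0,-0.113,-0.013,0,0,0]
  ]
}}

```text
time: 5.35
tcp_pos: [0.4779, 0.0892, 0.2655]
ee_rot: [2.191, 0.057, -2.198]
ft_force: [0.2, -1.1, -3.1]
width: 0.0257
```

Run:
```python
from h import *
s=arm.sense();print(s["tcp_pos"],s["ee_rot"]);cv2.imwrite("pics/w5.png",arm.snapshot("wrist")[:,:,::-1])
print(arm.sense()["tcp_pos"])
```

```text
[0.4779 0.0892 0.2655] [ 2.1906  0.0572 -2.1981]
[0.4782 0.089  0.266 ]
```

View pics/w5.png

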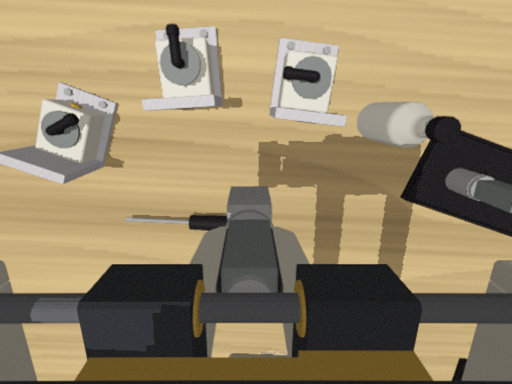

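Run:
```python
import cv2,numpy as np
im=cv2.imread("pics/w5.png")
tiles=[]
for x,y in((308,80),(187,68),(60,135)):
    x0=max(0,x-60);c=im[max(0,y-60):max(0,y-60)+120,x0:x0+120]; print(x0,max(0,y-60))
    tiles.append(c)
for i,c in enumerate(tiles): cv2.imwrite(f"pics/w5_{'ABC'[i]}.png",cv2.resize(c,None,fx=5,fy=5,interpolation=cv2.INTER_CUBIC))
```

```text
248 20
127 8
0 75
```

View pics/w5_A.png

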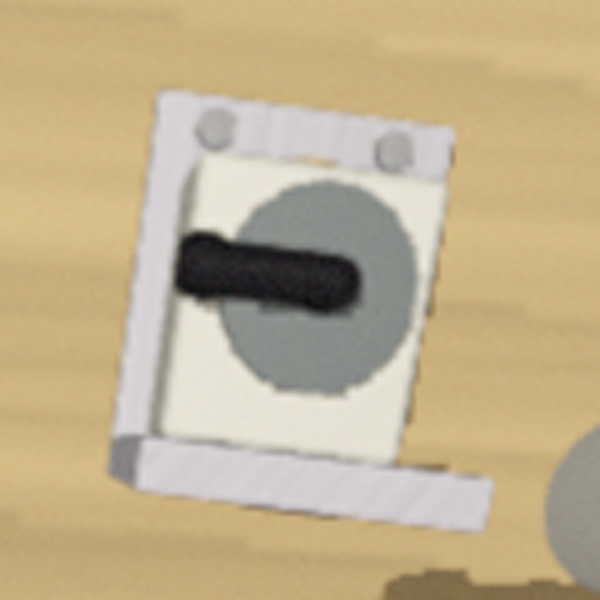

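View pics/w5_B.png

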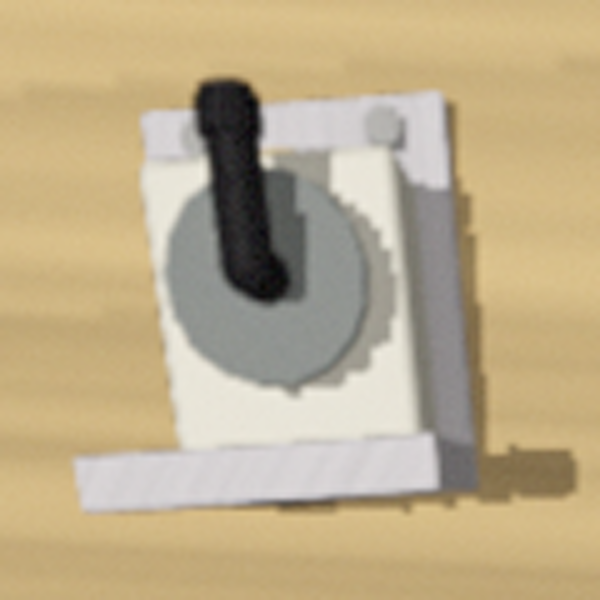

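View pics/w5_C.png

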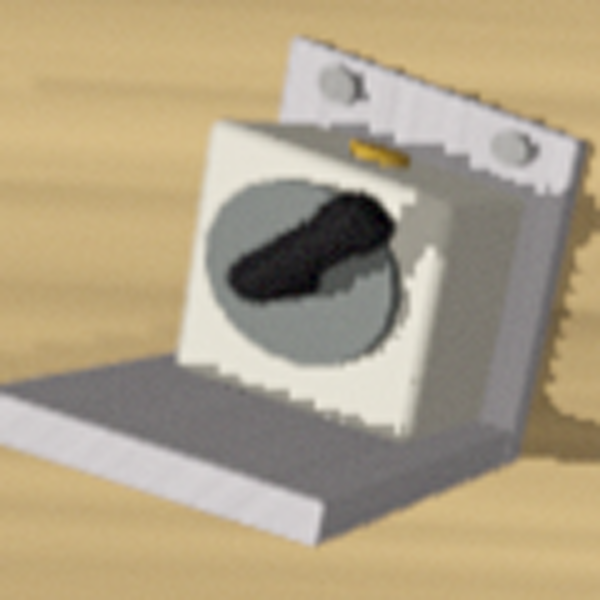

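```bash
cat > m.py <<'E'
from h import *
P=(np.array([0.4780,0.0891,0.2657]),Ro.from_rotvec([2.1906,.0572,-2.1981]).as_matrix())
c=cam("wrist",P)
off={'A':(248,20),'B':(127,8),'C':(0,75)}
im=cv2.imread("pics/w5.png")
f=lambda n,x,y:(off[n][0]+x/5-.4,off[n][1]+y/5-.4)
corn={'A':[(200,152),(447,183)],'B':[(143,170),(395,150)],'C':[(215,122),(445,200)]}
fl={'A':[(218,290),(415,285),(335,180),(315,395)],'B':[(166,265),(368,285),(285,168),(283,390)],'C':[(205,240),(398,300),(290,178),(325,365)]}
for n in 'ABC':
    a,b=[onz(c,f(n,*p),.05) for p in corn[n]]
    d=(b-a)/np.linalg.norm(b-a); inn=np.array([d[1],-d[0],0])  # right turn from a->b
    yaw=np.degrees(np.arctan2(*(-inn)[1::-1]))
    ctr=(a+b)/2+.034*inn
    print(n,"edge",np.linalg.norm(b-a),"yaw",yaw,"ctr",ctr)
    # flange: hsv segmentation
    x0,y0=off[n];roi=im[y0:y0+120,x0:x0+120]
    hsv=cv2.cvtColor(roi,cv2.COLOR_BGR2HSV).astype(int);lab=roi.astype(int)
    m=((lab[...,0]-lab[...,2]>-2)&(hsv[...,2]>90)&(hsv[...,2]<165)&(hsv[...,1]<45)).astype(np.uint8)
    m=cv2.morphologyEx(m,cv2.MORPH_OPEN,np.ones((3,3)))
    cnt=max(cv2.findContours(m,0,2)[0],key=cv2.contourArea)
    h=cv2.convexHull(cnt);e=cv2.fitEllipse(h);print("ellipse",e)
    u=(e[0][0]+x0,e[0][1]+y0)
    for z in(.066,.056):
        X=onz(c,u,z);print("  z",z,X,"off axis",X[:2]-ctr[:2])
    o,v=ray(c,u);depth=0
    # diameter-based height
    ext=[onz(c,(p[0][0]+x0,p[0][1]+y0),.056)[:2] for p in h]
    ext=np.array(ext,np.float32);print("  circle@.056 dia",2*cv2.minEnclosingCircle(ext)[1],cv2.minEnclosingCircle(ext)[0])
    cv2.ellipse(roi,e,(0,0,255),1);cv2.imwrite(f"pics/w5e_{n}.png",cv2.resize(roi,None,fx=2,fy=2))
E
python3 m.py; python3 -c "
import cv2,numpy as np
cv2.imwrite('pics/w5e.png',np.hstack([cv2.imread(f'pics/w5e_{n}.png') for n in 'ABC']))"
```

```text
A edge 0.06073082475631671 yaw -3.4750302844363423 ctr [0.59   0.0229 0.05  ]
ellipse ((63.71540069580078, 56.90909194946289), (36.81675338745117, 40.85612106323242), 8.56709098815918)
  z 0.066 [0.5957 0.0216 0.066 ] off axis [ 0.0057 -0.0013]
  z 0.056 [0.5966 0.0196 0.056 ] off axis [ 0.0067 -0.0033]
  circle@.056 dia 0.04731922596693039 (0.5958935618400574, 0.02010819874703884)
B edge 0.060800762225352516 yaw 7.1695226703938175 ctr [0.5964 0.1762 0.05  ]
ellipse ((53.26139831542969, 54.81595993041992), (36.25503158569336, 42.882049560546875), 147.8130340576172)
  z 0.066 [0.6027 0.1774 0.066 ] off axis [0.0064 0.0012]
  z 0.056 [0.6039 0.1797 0.056 ] off axis [0.0075 0.0035]
  circle@.056 dia 0.04696087911725044 (0.6028891801834106, 0.17994241416454315)
C edge 0.057958486785506774 yaw -15.979987960282363 ctr [0.5122 0.3371 0.05  ]
ellipse ((65.0245361328125, 63.240028381347656), (17.026525497436523, 26.749229431152344), 72.51522827148438)
  z 0.066 [0.5073 0.3241 0.066 ] off axis [-0.0049 -0.013 ]
  z 0.056 [0.5058 0.3304 0.056 ] off axis [-0.0064 -0.0067]
  circle@.056 dia 0.03739916905760765 (0.5073215365409851, 0.33161216974258423)
```

View pics/w5e.png

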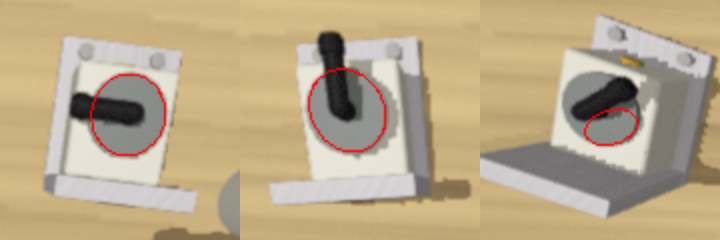

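```bash
cat > m2.py <<'E'
from m import *
print("-----")
# C from 4 corners and manual flange edge points
q=[onz(c,f('C',*p),.05) for p in((215,122),(445,200),(408,437),(180,362))]
for i in range(4): print(np.linalg.norm(q[i]-q[(i+1)%4]))
print("C ctr mean",np.mean(q,0))
pts=np.array([(205,240),(215,213),(240,190),(290,178),(210,278),(232,318),(270,350),(322,365),(360,357),(388,330),(398,300),(393,265)],np.float32)
e=cv2.fitEllipse(pts.reshape(-1,1,2));print(e)
for z in (.066,.056,.05):
    w=np.array([onz(c,f('C',*p),z)[:2] for p in pts]); A=np.c_[2*w,np.ones(len(w))]; s=np.linalg.lstsq(A,(w**2).sum(1),rcond=None)[0]
    print(z,"centre",s[:2],"dia",2*np.sqrt(s[2]+s[:2]@s[:2]))
E
python3 m2.py | sed -n '/-----/,$p'
```

```text
-----
0.057958486785506774
0.06497540033773794
0.06022968815273525
0.06448782964476313
C ctr mean [0.5138 0.3367 0.05  ]
((301.69024658203125, 271.5577697753906), (166.02052307128906, 210.24569702148438), 131.22137451171875)
0.066 centre [0.5183 0.3287] dia 0.046396246554991014
0.056 centre [0.5172 0.3351] dia 0.04766421363650741
0.05 centre [0.5165 0.3389] dia 0.04842499388542302
```

Run:
```python
from m import *
im=cv2.imread("pics/w5.png")[170:310,180:320]
p,R=P
def pt(*a): return p+R@np.array(a)
X=[pt(.0577,-.015,-.02),pt(.0577,.015,-.02),pt(.0117,-.015,-.02),pt(.0117,.015,-.02),pt(-.0543,-.013,-.013),pt(-.0543,.013,-.013)]
u=proj(c,X);print(u)
im=cv2.resize(im,None,fx=5,fy=5,interpolation=cv2.INTER_CUBIC)
for a in u: cv2.circle(im,(int((a[0]-180+.4)*5),int((a[1]-170+.4)*5)),3,(0,0,255),1)
cv2.imwrite("pics/w5f.png",im[:600])
```

```text
A edge 0.06073082475631671 yaw -3.4750302844363423 ctr [0.59   0.0229 0.05  ]
ellipse ((63.71540069580078, 56.90909194946289), (36.81675338745117, 40.85612106323242), 8.56709098815918)
  z 0.066 [0.5957 0.0216 0.066 ] off axis [ 0.0057 -0.0013]
  z 0.056 [0.5966 0.0196 0.056 ] off axis [ 0.0067 -0.0033]
  circle@.056 dia 0.04731922596693039 (0.5958935618400574, 0.02010819874703884)
B edge 0.060800762225352516 yaw 7.1695226703938175 ctr [0.5964 0.1762 0.05  ]
ellipse ((53.26139831542969, 54.81595993041992), (36.25503158569336, 42.882049560546875), 147.8130340576172)
  z 0.066 [0.6027 0.1774 0.066 ] off axis [0.0064 0.0012]
  z 0.056 [0.6039 0.1797 0.056 ] off axis [0.0075 0.0035]
  circle@.056 dia 0.04696087911725044 (0.6028891801834106, 0.17994241416454315)
C edge 0.057958486785506774 yaw -15.979987960282363 ctr [0.5122 0.3371 0.05  ]
ellipse ((65.0245361328125, 63.240028381347656), (17.026525497436523, 26.749229431152344), 72.51522827148438)
  z 0.066 [0.5073 0.3241 0.066 ] off axis [-0.0049 -0.013 ]
  z 0.056 [0.5058 0.3304 0.056 ] off axis [-0.0064 -0.0067]
  circle@.056 dia 0.03739916905760765 (0.5073215365409851, 0.33161216974258423)
[[231.6624 185.0857]
 [268.5498 185.1103]
 [227.5283 203.5021]
 [273.0354 203.5352]
 [221.5143 266.6576]
 [279.9189 266.7126]]
```

View pics/w5f.png

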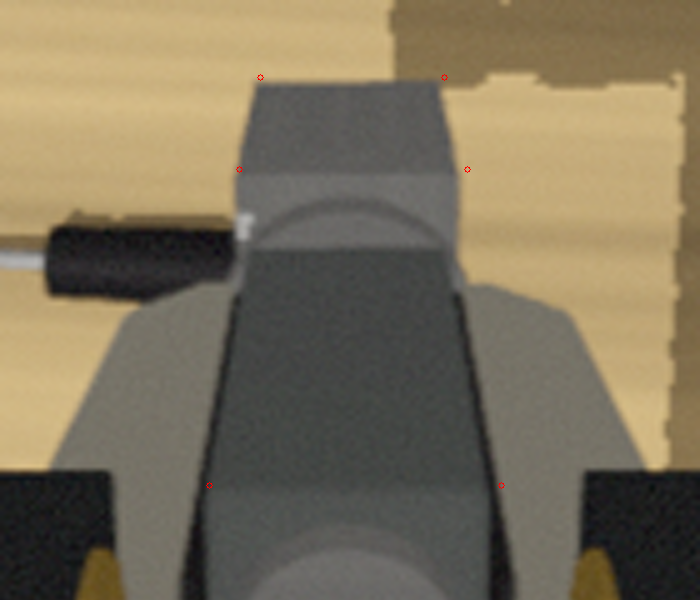

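```bash
sed -i 's/^for n in .ABC.:/for n in "":/' m.py
python3 - <<'E'
from m import *
for n,a,b in(('A',(335,281),(200,266)),('B',(258,275),(228,110)),('A2',(345,265),(225,243)),):
    n=n[0];A=onz(c,f(n,*a),.082);B=onz(c,f(n,*b),.082);d=B-A
    print(n,A,B,np.linalg.norm(d),np.degrees(np.arctan2(d[1],d[0])))
# arm mask direction via PCA of upper dark blob
for n in 'AB':
    x0,y0=off[n];roi=im[y0:y0+120,x0:x0+120]
    m=(roi.max(2)<62).astype(np.uint8)
    k,lb,st,_=cv2.connectedComponentsWithStats(m); 
    i=[i for i in range(1,k) if st[i,4]>100 and abs(st[i,0]+st[i,2]/2-50)<35 and st[i,1]<60]
    for j in i:
        ys,xs=np.nonzero(lb==j); w=np.array([onz(c,(x+x0,y+y0),.082)[:2] for x,y in zip(xs,ys)])
        l=cv2.fitLine(w.astype(np.float32),cv2.DIST_L2,0,.01,.01).ravel();print(n,st[j],l,np.degrees(np.arctan2(l[1],l[0])))
        r=cv2.minAreaRect(w.astype(np.float32)*1000);print(r)
go([.52,.021,.23],np.radians(-87))
E
```

```text
A [0.5954 0.0217 0.082 ] [0.597  0.0526 0.082 ] 0.030952110228904744 87.15146534432971
B [0.6009 0.1761 0.082 ] [0.6335 0.1819 0.082 ] 0.03304694437307926 10.113140098063626
A [0.5989 0.0198 0.082 ] [0.602  0.0474 0.082 ] 0.027762870301619145 83.48271768372886
A [ 35  47  37  16 396] [0.079  0.9969 0.596  0.0376] 85.46962
((595.9779663085938, 36.92155075073242), (41.334529876708984, 12.81204605102539), 86.39533233642578)
B [ 40  17  18  43 447] [0.985  0.1723 0.6175 0.1795] 9.919821
((617.170166015625, 178.93524169921875), (42.78818130493164, 13.562394142150879), 9.157960891723633)
shift [ 0.036   0.07   -0.0383] turn [-0.0004  0.0025 -0.0004] deg [-0.   0.1 -0. ] rows lin 2.0997512866565895 rot 0.020772727418208885
```

{"fn": "arm_command", "kwargs": {
  "motion": [
    [255,0.01,0.03,-0.015,0.06,0,0],
    [255,0.02,0.055,-0.03,0.115,0,0],
    [255,0.036,0.07,-0.042,0.115,0,0],
    [255,0.036,0.07,-0.042,0.115,0,0],
    [255,0.036,0.07,-0.042,0.115,0,0],
    [255,0.036,0.07,-0.042,0.115,0,0],
    [255,0.036,0.07,-0.042,0.115,0,0]
  ]
}}

```text
time: 5.98
tcp_pos: [0.5244, 0.0222, 0.2323]
ee_rot: [-2.19, 0.068, 2.189]
ft_force: [-0.5, -0.3, -2.1]
width: 0.0257
```

Run:
```python
from h import *
s=arm.sense();im=arm.snapshot("wrist");p,R=pose();print(s["tcp_pos"],p,s["ee_rot"].tolist(),np.degrees(np.arctan2(R[1,1],R[0,1])))
np.savez("w6.npz",p=s["tcp_pos"],r=s["ee_rot"]);cv2.imwrite("pics/w6.png",im[:,:,::-1])
cv2.imwrite("pics/w6z.png",cv2.resize(im[20:220,130:380,::-1],None,fx=3,fy=3,interpolation=cv2.INTER_CUBIC))
```

```text
[0.5244 0.0222 0.2323] [0.5245 0.0225 0.2325] [-2.190481025803099, 0.06814185806391472, 2.1887316659772864] -93.5455314273736
```

View pics/w6z.png

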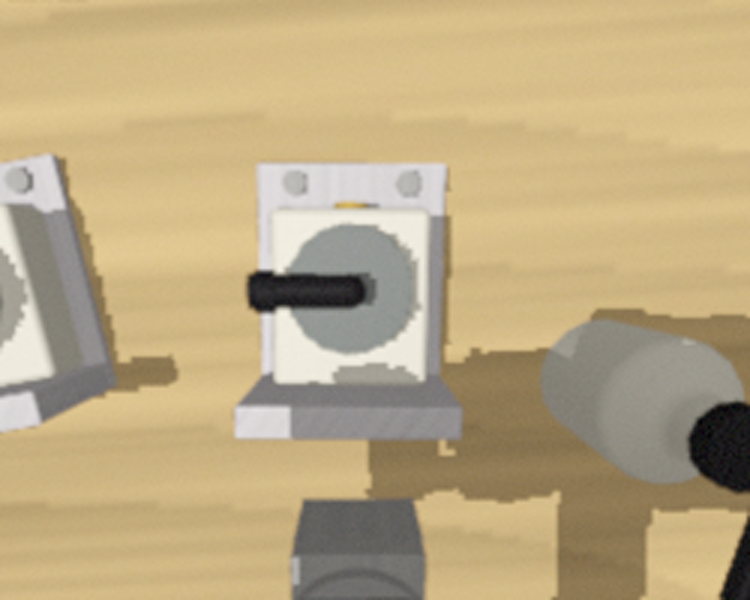

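Run:
```python
import cv2,numpy as np
s=cv2.imread("pics/scene0.png")
t=[]
for x,y in((255,218),(295,265),(372,296)):
    c=s[y-25:y+25,x-25:x+25]; t.append(cv2.resize(c,None,fx=8,fy=8,interpolation=cv2.INTER_CUBIC))
cv2.imwrite("pics/sA.png",np.hstack(t[:2]));cv2.imwrite("pics/sC.png",t[2])
```

```text
(no output)
```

View pics/sA.png

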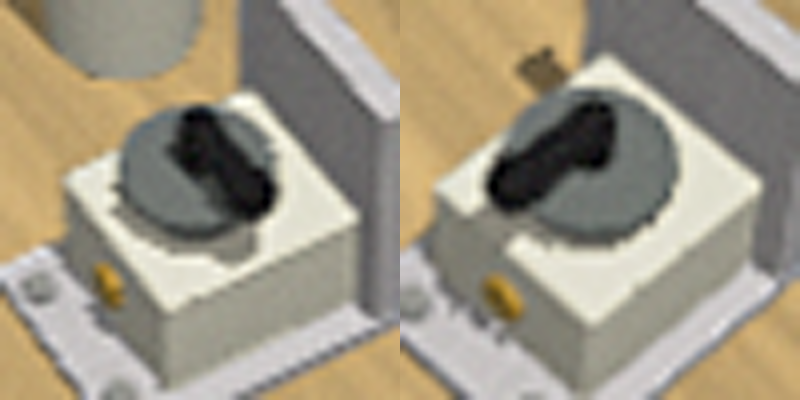

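View pics/sC.png

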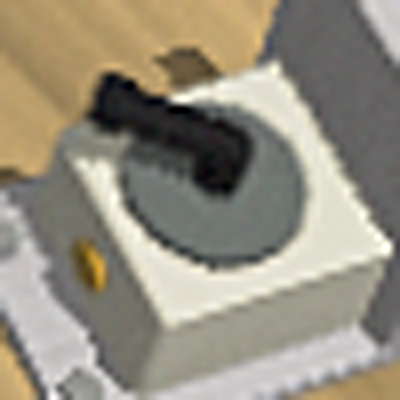

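```bash
cat > m6.py <<'E'
from h import *
d=np.load("w6.npz");P=(d["p"],Ro.from_rotvec(d["r"]).as_matrix());c=cam("wrist",P);p,R=P
f=lambda x,y:(130+x/3-.33,20+y/3-.33)
pts=[(285,290),(420,288),(352,223),(350,355),(305,242),(400,243),(302,335),(400,337)]
w=np.array([onz(c,f(*q),.066)[:2] for q in pts]);A=np.c_[2*w,np.ones(len(w))];s=np.linalg.lstsq(A,(w**2).sum(1),rcond=None)[0]
print("flange",s[:2],"dia",2*np.sqrt(s[2]+s[:2]@s[:2]))
a,b=onz(c,f(252,291),.082),onz(c,f(367,291),.082);print("arm",a,b,np.degrees(np.arctan2(*(a-b)[1::-1])))
a,b=onz(c,f(274,209),.05),onz(c,f(430,210),.05);v=(b-a)/np.linalg.norm(b-a);print("body edge",np.linalg.norm(b-a),np.degrees(np.arctan2(v[1],v[0])),(a+b)/2+.03*np.array([v[1],-v[0],0]))
u=proj(c,[p+R@np.array(q) for q in((.0577,-.015,-.02),(.0577,.015,-.02))]);print("proj fork",u,"obs",f(303,500),f(413,500))
zf=p[2]-.0577
A_,B_=onz(c,f(303,500),zf),onz(c,f(413,500),zf);m=(A_+B_)/2;print("fork centre apparent",m+R@np.array([0,0,.02]),"tcp",p,np.linalg.norm(A_-B_))
E
python3 m6.py
```

```text
flange [0.5945 0.0211] dia 0.0494107007838588
arm [0.5973 0.0566 0.082 ] [0.5947 0.0156 0.082 ] 86.46013292028782
body edge 0.059724601288652285 -93.90041334118304 [0.5941 0.0214 0.05  ]
proj fork [[231.6474 184.9658]
 [268.5383 184.99  ]] obs (230.67, 186.33666666666664) (267.33666666666664, 186.33666666666664)
fork centre apparent [0.5233 0.0232 0.1746] tcp [0.5244 0.0222 0.2323] 0.029862839894478983
```

{"fn": "arm_command", "kwargs": {
  "motion": [
    [255,0,-0.001,-0.025,0,0,0],
    [255,0,-0.0025,-0.05,0,0,0],
    [255,0.01,-0.0025,-0.071,0,0,0],
    [255,0.03,-0.0025,-0.071,0,0,0],
    [255,0.055,-0.0025,-0.071,0,0,0],
    [255,0.068,-0.0025,-0.071,0,0,0],
    [255,0.068,-0.0025,-0.071,0,0,0],
    [255,0.068,-0.0025,-0.071,0,0,0]
  ]
}}

```text
time: 6.7
tcp_pos: [0.5947, 0.0207, 0.1635]
ee_rot: [-2.189, 0.067, 2.192]
ft_force: [-0.5, -0.8, -1.9]
width: 0.0258
```

```bash
cat > snap.py <<'E'
import sys
from h import *
n=sys.argv[1]
s=arm.sense();im=arm.snapshot("wrist");sc=arm.snapshot("scene");p,R=pose();print(s["tcp_pos"],p,np.degrees(np.arctan2(R[1,1],R[0,1])),s["ft_force"],s["width"])
np.savez(n+".npz",p=s["tcp_pos"],r=s["ee_rot"]);cv2.imwrite(f"pics/{n}.png",im[:,:,::-1]);cv2.imwrite(f"pics/{n}s.png",sc[:,:,::-1])
x0,y0,w,h=map(int,sys.argv[2:6])
cv2.imwrite(f"pics/{n}z.png",cv2.resize(im[y0:y0+h,x0:x0+w,::-1],None,fx=4,fy=4,interpolation=cv2.INTER_CUBIC))
x0,y0,w,h=map(int,sys.argv[6:10])
cv2.imwrite(f"pics/{n}sz.png",cv2.resize(sc[y0:y0+h,x0:x0+w,::-1],None,fx=6,fy=6,interpolation=cv2.INTER_CUBIC))
E
python3 snap.py w7 150 100 200 150 205 150 110 95
```

```text
[0.5947 0.0207 0.1635] [0.5963 0.0205 0.1658] -93.5439689344073 [-0.4612 -0.8486 -1.9351] 0.025754951007058238
```

View pics/w7z.png

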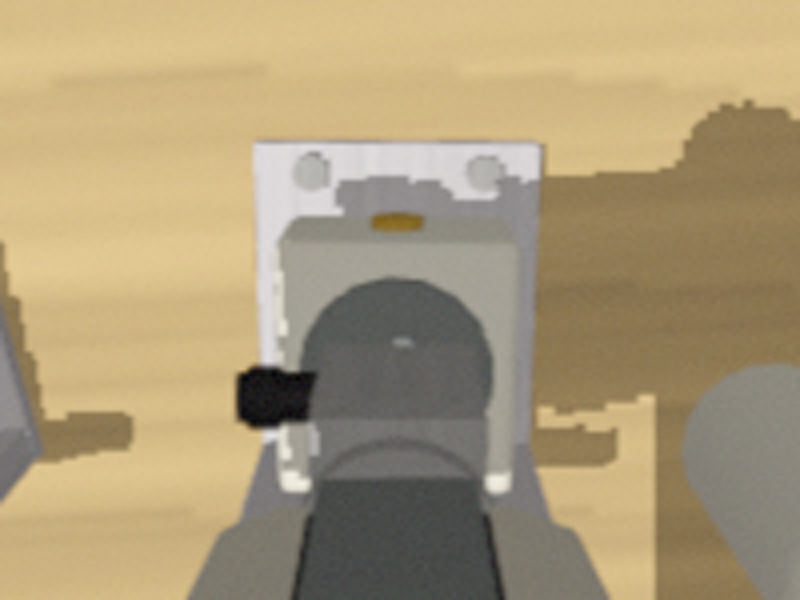

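View pics/w7sz.png

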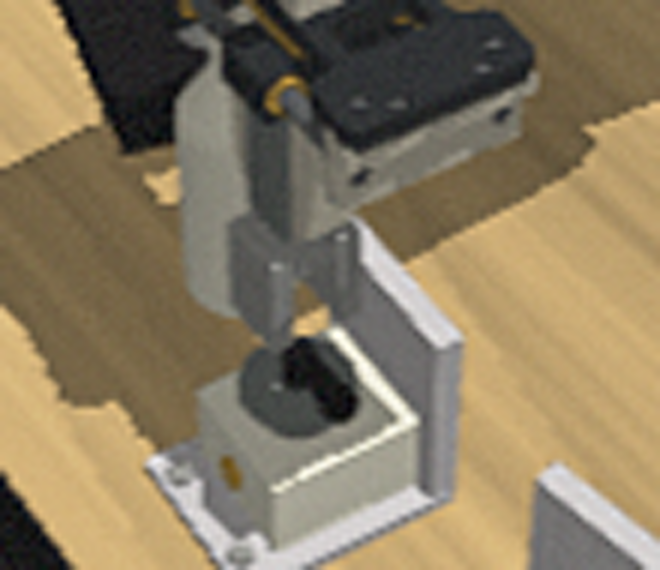

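Run:
```python
from h import *
d=np.load("w7.npz");p,R=d["p"],Ro.from_rotvec(d["r"]).as_matrix();c=cam("wrist",(p,R))
f=lambda x,y:(150+x/4-.375,100+y/4-.375)
pts=[(300,358),(312,325),(330,302),(360,284),(397,278),(432,285),(468,308),(486,335),(494,368),(489,395)]
w=np.array([onz(c,f(*q),.066)[:2] for q in pts]);A=np.c_[2*w,np.ones(len(w))];s=np.linalg.lstsq(A,(w**2).sum(1),rcond=None)[0]
print("flange",s[:2],"dia",2*np.sqrt(s[2]+s[:2]@s[:2]))
a=onz(c,f(240,397),.082);print("collar end",a)
for z,l,r in((p[2]-.0577,(318,342),(478,342)),(p[2]-.0117,(307,418),(488,418))):
    A_,B_=onz(c,f(*l),z),onz(c,f(*r),z);print("fork centre",(A_+B_)/2+R@np.array([0,0,.02]),np.linalg.norm(A_-B_))
print(p,arm.sense()["tcp_pos"])
```

```text
flange [0.5959 0.0219] dia 0.04682679377105773
collar end [0.5972 0.0575 0.082 ]
fork centre [0.5945 0.0215 0.1059] 0.032529434462267574
fork centre [0.5942 0.0216 0.1519] 0.029846905318911994
[0.5947 0.0207 0.1635] [0.5963 0.0205 0.1658]
```

{"fn": "arm_command", "kwargs": {
  "motion": [
    [255,0.01,-0.0005,0,0,0,0],
    [255,0.022,-0.0005,0,0,0,0],
    [255,0.032,-0.0005,0,0,0,0],
    [255,0.036,-0.0005,0,0,0,0],
    [255,0.036,-0.0005,0,0,0,0],
    [255,0.036,-0.0005,0,0,0,0]
  ]
}}

```text
time: 7.3
tcp_pos: [0.5949, 0.0208, 0.1269]
ee_rot: [-2.188, 0.068, 2.191]
ft_force: [0.2, 0.3, -3.6]
width: 0.0261
```

```bash
python3 snap.py w8 150 100 200 150 205 150 110 95
```

```text
[0.5949 0.0208 0.1269] [0.5957 0.0208 0.128 ] -93.56710627390467 [ 0.2438  0.2889 -3.6393] 0.026067516679081474
```

View pics/w8z.png

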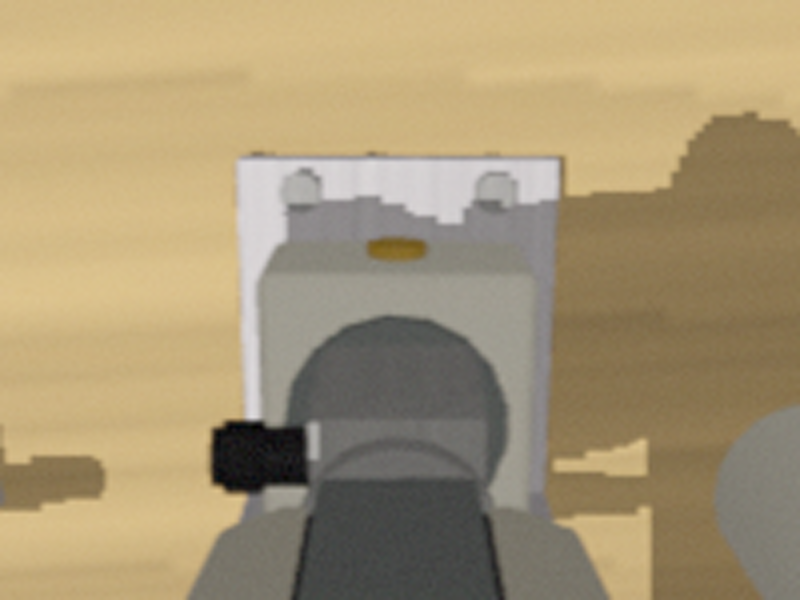

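View pics/w8sz.png

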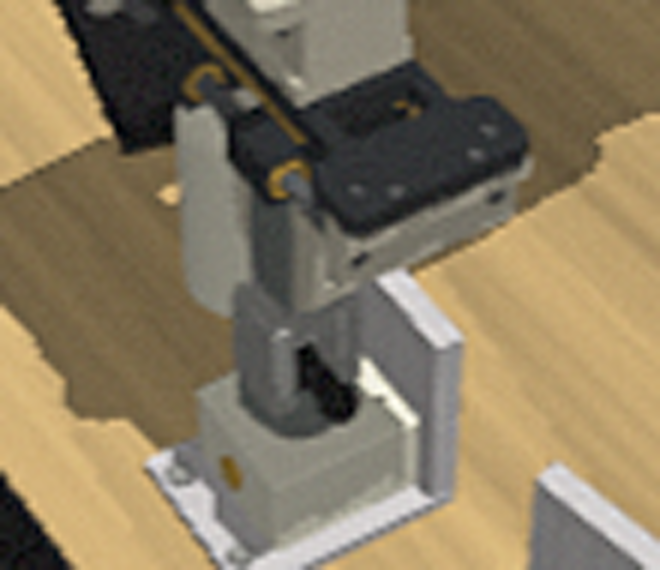

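{"fn": "arm_command", "kwargs": {
  "motion": [
    [255,0.003,0,0,0,0,0],
    [255,0.006,0,0,0,0,0],
    [255,0.009,0,0,0,0,0],
    [255,0.011,0,0,0,0,0],
    [255,0.013,0,0,0,0,0],
    [255,0.015,0,0,0,0,0],
    [255,0.016,0,0,0,0,0],
    [255,0.016,0,0,0,0,0]
  ]
}}

```text
time: 8.07
tcp_pos: [0.5958, 0.0208, 0.1136]
ee_rot: [-2.191, 0.068, 2.189]
ft_force: [-5.6, 0.6, 13.5]
width: 0.0258
```

```bash
python3 snap.py w9 150 100 200 150 205 150 110 95
```

```text
[0.5958 0.0208 0.1136] [0.5958 0.0208 0.1136] -93.55443441870841 [-5.6208  0.5985 13.4976] 0.025843557263163574
```

View pics/w9z.png

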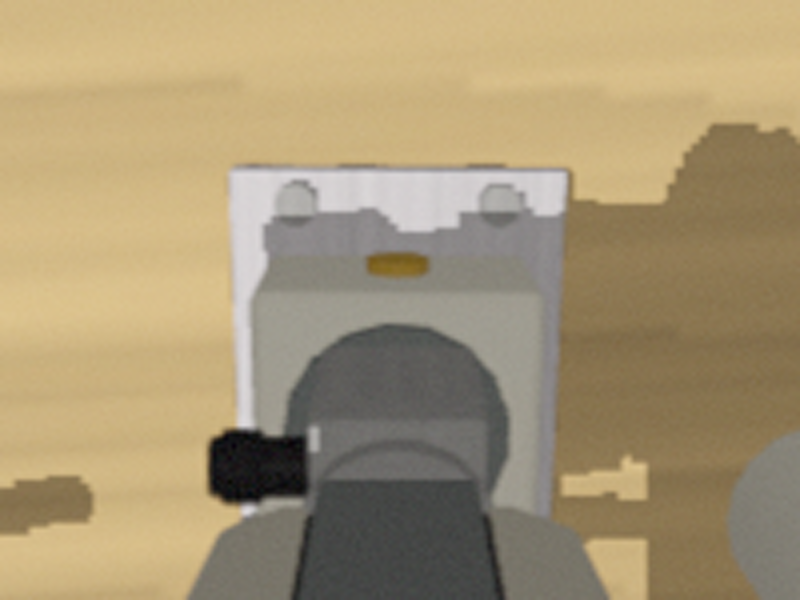

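View pics/w9sz.png

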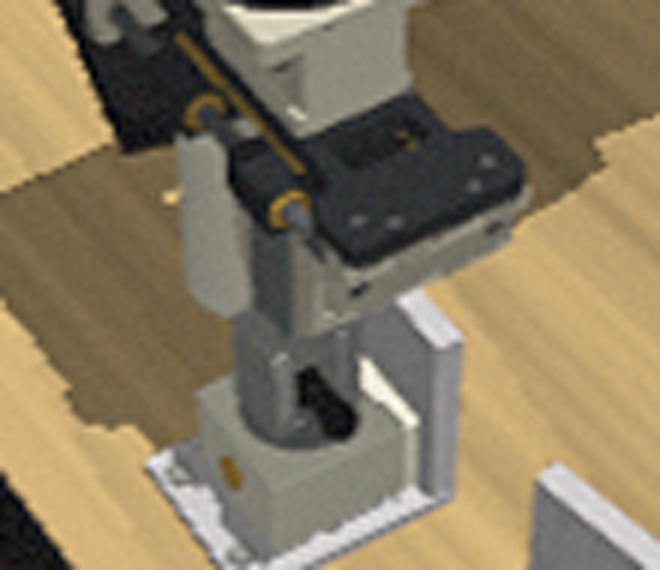

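{"fn": "arm_command", "kwargs": {
  "motion": [
    [255,0.001,0,0,0,0,0],
    [255,0.001,0,0,0,0,0],
    [255,-0.01,0,0,0,0,0],
    [255,-0.035,0,0,0,0,0],
    [255,-0.07,0,0,0,0,0],
    [255,-0.105,0,0,0,0,0],
    [255,-0.125,0,0,0,0,0],
    [255,-0.125,0,0,0,0,0]
  ]
}}

```text
time: 8.83
tcp_pos: [0.5983, 0.0207, 0.2433]
ee_rot: [-2.2, 0.068, 2.179]
ft_force: [0.7, -0.1, -1.3]
width: 0.0262
```

```bash
python3 - <<'E'
from h import *
go([.6,.255,.235],np.radians(8.5))
E
python3 snap.py w10 150 50 200 150 205 150 110 95
```

```text
shift [ 0.0082 -0.234   0.013 ] turn [-1.7813 -0.0072 -0.0085] deg [-102.1   -0.4   -0.5] rows lin 5.622683332614028 rot 14.254965163356845
[0.5983 0.0207 0.2433] [0.5958 0.0208 0.2369] -93.56389506858869 [ 0.7309 -0.0772 -1.3067] 0.02622902421291859
```

View pics/w10z.png

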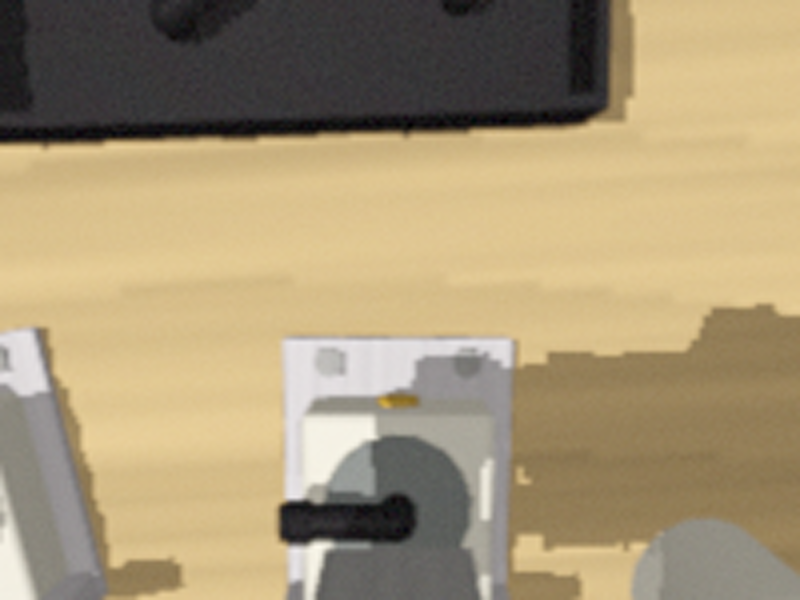

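View pics/w10sz.png

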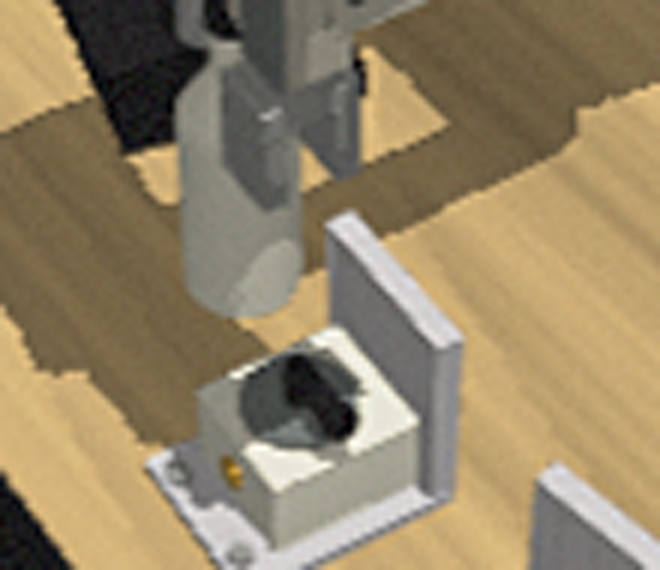

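{"fn": "arm_command", "kwargs": {
  "motion": [
    [255,0,-0.02,-0.003,-0.12,0,0],
    [255,0,-0.04,-0.006,-0.24,0,0],
    [255,0,-0.06,-0.009,-0.36,0,0],
    [255,0,-0.08,-0.012,-0.48,0,0],
    [255,0,-0.087,-0.012,-0.6,0,0],
    [255,0,-0.087,-0.012,-0.72,0,0],
    [255,0,-0.087,-0.012,-0.84,0,0],
    [255,0,-0.087,-0.012,-0.96,0,0]
  ]
}}

```text
time: 9.6
tcp_pos: [0.6112, 0.1071, 0.2328]
ee_rot: [1.677, 0.819, -1.686]
ft_force: [0.6, 0.3, -2.4]
width: 0.0258
```

{"fn": "arm_command", "kwargs": {
  "motion": [
    [255,0,0,0,-0.12,0,0],
    [255,0,0,0,-0.24,0,0],
    [255,0,0,0,-0.36,0,0],
    [255,0,0,0,-0.48,0,0],
    [255,0,0,0,-0.6,0,0],
    [255,0,0,0,-0.72,0,0],
    [255,0,0,0,-0.82,0,0],
    [255,0,0,0,-0.82,0,0]
  ]
}}

```text
time: 10.27
tcp_pos: [0.6113, 0.1067, 0.2331]
ee_rot: [1.094, 1.281, -1.1]
ft_force: [-0.9, -0.3, -3.0]
width: 0.0259
```

{"fn": "arm_command", "kwargs": {
  "motion": [
    [255,0,0,0,0,0,0],
    [255,0,0,0,0,0,0],
    [255,0,0,0,0,0,0],
    [255,0,0,0,0,0,0]
  ]
}}

```text
time: 10.6
tcp_pos: [0.6127, 0.1069, 0.2362]
ee_rot: [1.101, 1.275, -1.102]
ft_force: [0.1, -0.7, -2.0]
width: 0.0259
```

```bash
python3 snap.py w11 150 60 200 150 250 200 110 95
```

```text
[0.6127 0.1069 0.2362] [0.6128 0.1069 0.2366] 8.369871057052137 [ 0.0941 -0.7412 -1.9519] 0.02585973937926542
```

View pics/w11z.png

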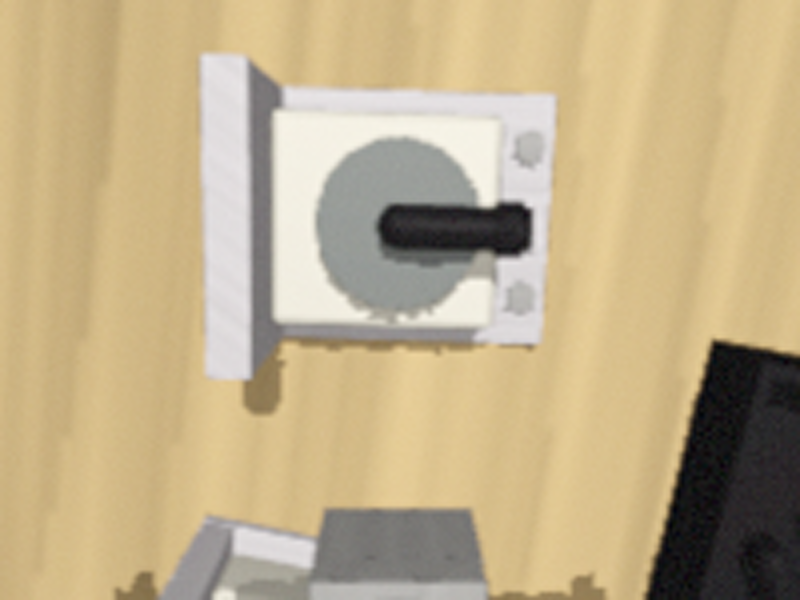

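View pics/w11sz.png

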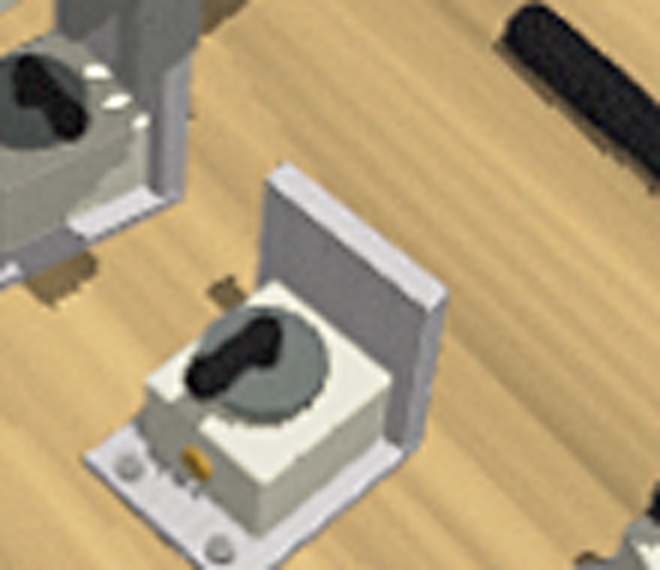

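Run:
```python
from h import *
d=np.load("w11.npz");p,R=d["p"],Ro.from_rotvec(d["r"]).as_matrix();c=cam("wrist",(p,R))
f=lambda x,y:(150+x/4-.375,60+y/4-.375)
pts=[(317,222),(330,180),(356,150),(398,137),(440,148),(468,176),(322,258),(345,290),(398,312),(440,298),(465,270)]
w=np.array([onz(c,f(*q),.066)[:2] for q in pts]);A=np.c_[2*w,np.ones(len(w))];s=np.linalg.lstsq(A,(w**2).sum(1),rcond=None)[0]
print("flange",s[:2],"dia",2*np.sqrt(s[2]+s[:2]@s[:2]))
a,b=onz(c,f(530,228.5),.082),onz(c,f(400,225),.082);print("arm end",a,np.degrees(np.arctan2(*(a-b)[1::-1])))
im=cv2.imread("pics/w11.png");m=np.zeros(im.shape[:2],np.uint8);m[105:128,240:290]=(im[105:128,240:290].max(2)<60)
ys,xs=np.nonzero(m);w=np.array([onz(c,(x,y),.082)[:2] for x,y in zip(xs,ys)],np.float32);l=cv2.fitLine(w,cv2.DIST_L1,0,.01,.01).ravel();print("line",l,np.degrees(np.arctan2(l[1],l[0])))
q=[onz(c,f(*k),.05) for k in((274,111),(500,118),(493,326),(272,322))]
print("body ctr",np.mean(q,0),[np.linalg.norm(q[i]-q[i-1]) for i in range(4)],[np.degrees(np.arctan2(*(q[j]-q[i])[1::-1])) for i,j in((0,1),(3,2))])
z=p[2]-.0577;A_,B_=onz(c,f(322,510),z),onz(c,f(472,510),z);print("fork centre",(A_+B_)/2+R@np.array([0,0,.02]),np.linalg.norm(A_-B_),p)
```

```text
flange [0.6025 0.1779] dia 0.047100992197573036
arm end [0.6377 0.1828 0.082 ] 6.855309305649989
line [0.9948 0.102  0.622  0.1807] 5.852202
body ctr [0.5983 0.1779 0.05  ] [np.float64(0.06047390143389358), np.float64(0.06554427217419741), np.float64(0.059719016840568385), np.float64(0.06749019676386286)] [np.float64(6.688050112598926), np.float64(7.334416110504224)]
fork centre [0.6126 0.1061 0.1785] 0.030553029883018674 [0.6127 0.1069 0.2362]
```

{"fn": "arm_command", "kwargs": {
  "motion": [
    [255,0,0,-0.025,0.026,0,0],
    [255,0,0,-0.05,0.026,0,0],
    [255,0.01,0,-0.0725,0.026,0,0],
    [255,0.03,0,-0.0725,0.026,0,0],
    [255,0.055,0,-0.0725,0.026,0,0],
    [255,0.071,0,-0.0725,0.026,0,0],
    [255,0.071,0,-0.0725,0.026,0,0],
    [255,0.071,0,-0.0725,0.026,0,0]
  ]
}}

```text
time: 11.37
tcp_pos: [0.6014, 0.1784, 0.1648]
ee_rot: [1.118, 1.265, -1.122]
ft_force: [-0.2, 0.5, -2.0]
width: 0.0258
```

{"fn": "arm_command", "kwargs": {
  "motion": [
    [255,0,0,0,0,0,0],
    [255,0,0,0,0,0,0],
    [255,0,0,0,0,0,0]
  ]
}}

```text
time: 11.62
tcp_pos: [0.6034, 0.1787, 0.1677]
ee_rot: [1.122, 1.262, -1.117]
ft_force: [0.6, -0.8, -2.0]
width: 0.0261
```

```bash
python3 snap.py w12 150 100 200 150 250 200 110 95
```

```text
[0.6034 0.1787 0.1677] [0.6029 0.1786 0.167 ] 6.9194420361322875 [ 0.5587 -0.7749 -1.9631] 0.026145585963960896
```

View pics/w12z.png

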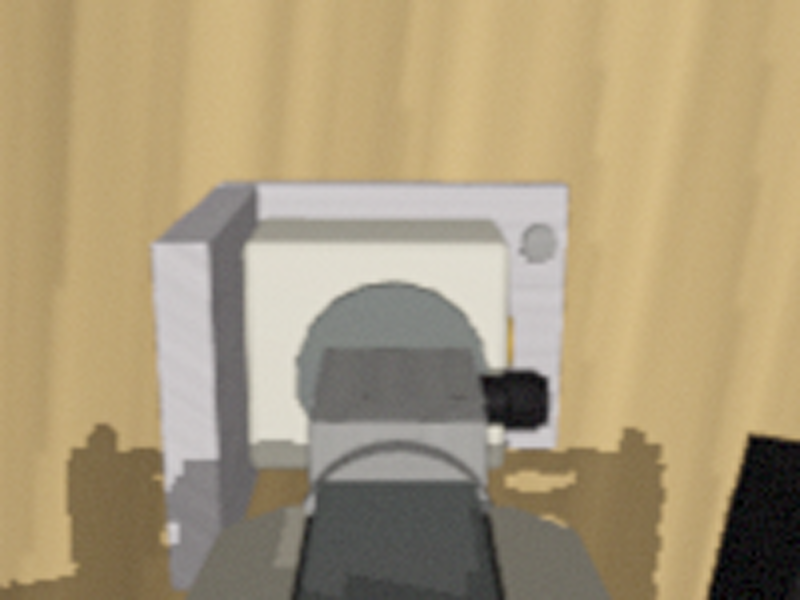

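View pics/w12sz.png

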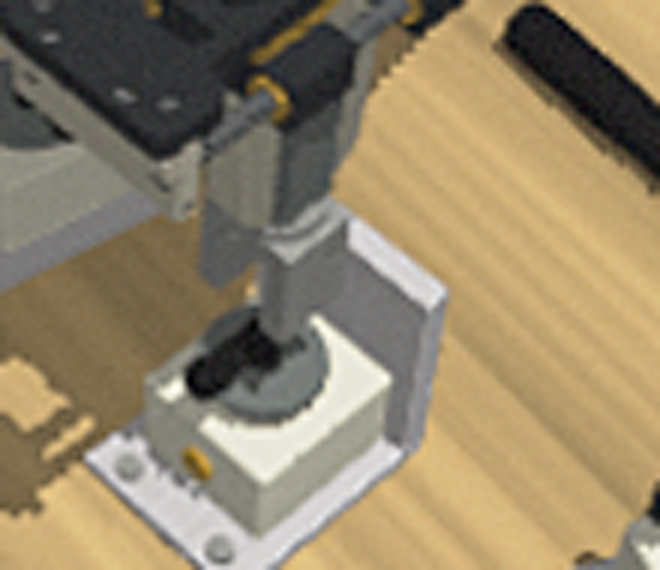

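Run:
```python
from h import *
d=np.load("w12.npz");p,R=d["p"],Ro.from_rotvec(d["r"]).as_matrix();c=cam("wrist",(p,R))
f=lambda x,y:(150+x/4-.375,100+y/4-.375)
pts=[(297,368),(306,336),(325,307),(358,287),(393,282),(430,290),(462,312),(480,338)]
w=np.array([onz(c,f(*q),.066)[:2] for q in pts]);A=np.c_[2*w,np.ones(len(w))];s=np.linalg.lstsq(A,(w**2).sum(1),rcond=None)[0]
print("flange",s[:2],"dia",2*np.sqrt(s[2]+s[:2]@s[:2]))
print("collar end",onz(c,f(547,400),.082))
for z,l,r in((p[2]-.0577,(322,348),(472,348)),(p[2]-.0117,(308,420),(489,420))):
    A_,B_=onz(c,f(*l),z),onz(c,f(*r),z);print("fork centre",(A_+B_)/2+R@np.array([0,0,.02]),np.linalg.norm(A_-B_))
```

```text
flange [0.6022 0.1793] dia 0.0464615020742516
collar end [0.6382 0.1823 0.082 ]
fork centre [0.6035 0.1784 0.11  ] 0.030537506139225463
fork centre [0.6036 0.1789 0.156 ] 0.02985404595936897
```

{"fn": "arm_command", "kwargs": {
  "motion": [
    [255,0.01,-0.0006,-0.0005,0,0,0],
    [255,0.022,-0.0006,-0.0005,0,0,0],
    [255,0.033,-0.0006,-0.0005,0,0,0],
    [255,0.038,-0.0006,-0.0005,0,0,0],
    [255,0.038,-0.0006,-0.0005,0,0,0],
    [255,0.038,-0.0006,-0.0005,0,0,0],
    [255,0.038,-0.0006,-0.0005,0,0,0]
  ]
}}

```text
time: 12.3
tcp_pos: [0.6016, 0.179, 0.1278]
ee_rot: [1.12, 1.264, -1.12]
ft_force: [-0.3, -0.4, -2.4]
width: 0.0258
```

```bash
python3 snap.py w13 150 100 200 150 250 200 110 95
```

```text
[0.6016 0.179  0.1278] [0.6019 0.1791 0.1282] 6.933292052386619 [-0.3387 -0.3807 -2.378 ] 0.025833294336149105
```

View pics/w13z.png

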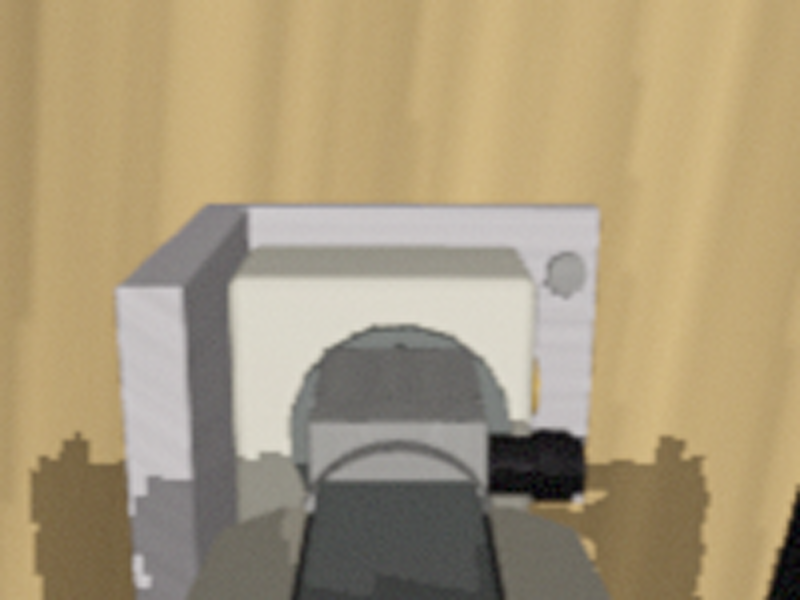

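View pics/w13sz.png

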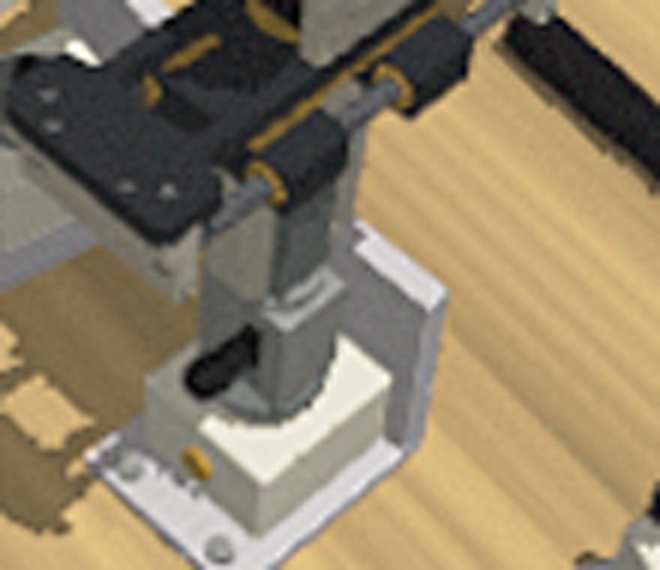

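{"fn": "arm_command", "kwargs": {
  "motion": [
    [255,0.003,0,0,0,0,0],
    [255,0.006,0,0,0,0,0],
    [255,0.009,0,0,0,0,0],
    [255,0.011,0,0,0,0,0],
    [255,0.013,0,0,0,0,0],
    [255,0.015,0,0,0,0,0],
    [255,0.017,0,0,0,0,0],
    [255,0.017,0,0,0,0,0]
  ]
}}

```text
time: 13.07
tcp_pos: [0.6015, 0.179, 0.1134]
ee_rot: [1.12, 1.264, -1.119]
ft_force: [-9.0, -2.0, 19.8]
width: 0.0256
```

```bash
python3 snap.py w14 150 100 200 150 250 200 110 95
```

```text
[0.6015 0.179  0.1134] [0.6015 0.179  0.1135] 6.937409908338095 [-9.0271 -2.0324 19.7761] 0.025641677552963933
```

View pics/w14z.png

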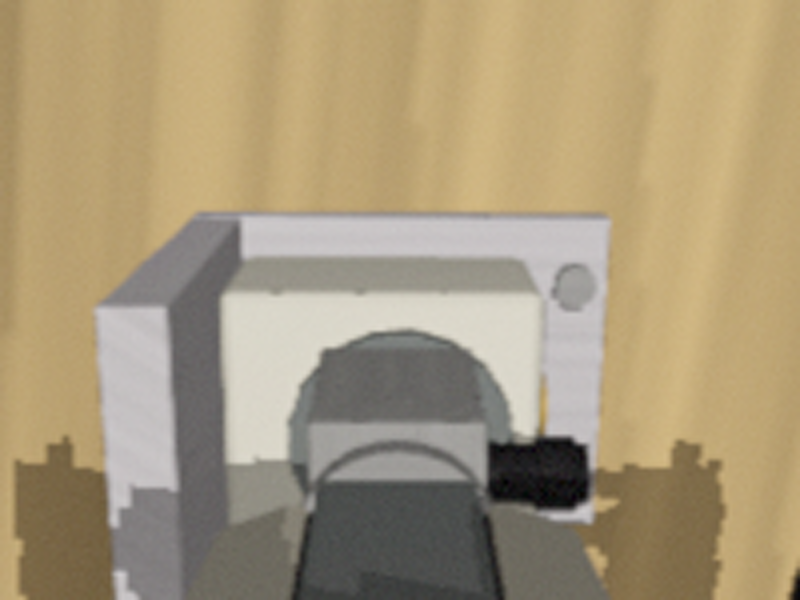

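{"fn": "arm_command", "kwargs": {
  "motion": [
    [255,0,0,0,0,0,0],
    [255,-0.01,0,0,0,0,0],
    [255,-0.025,0,0,0,0,0],
    [255,-0.05,0,0,0,0,0],
    [255,-0.09,0,0,0,0,0],
    [255,-0.13,0,0,0,0,0],
    [255,-0.15,0,0,0,0,0],
    [255,-0.15,0,0,0,0,0]
  ]
}}

```text
time: 13.83
tcp_pos: [0.6044, 0.1796, 0.268]
ee_rot: [1.126, 1.257, -1.111]
ft_force: [0.7, -0.7, -0.5]
width: 0.0258
```

```bash
python3 snap.py w15 150 50 200 150 250 200 110 95;python3 - <<'E'
from h import *
go([.4536,-.3285,.27],np.radians(-57.8))
E
```

```text
[0.6044 0.1796 0.268 ] [0.6019 0.1791 0.2608] 6.93327897103007 [ 0.6834 -0.6576 -0.5015] 0.025815760762081984
shift [-0.0095 -0.2085  0.486 ] turn [ 1.1298 -0.0009 -0.0012] deg [64.7 -0.1 -0.1] rows lin 12.683507532552651 rot 9.04096752646035
```

View pics/w15sz.png

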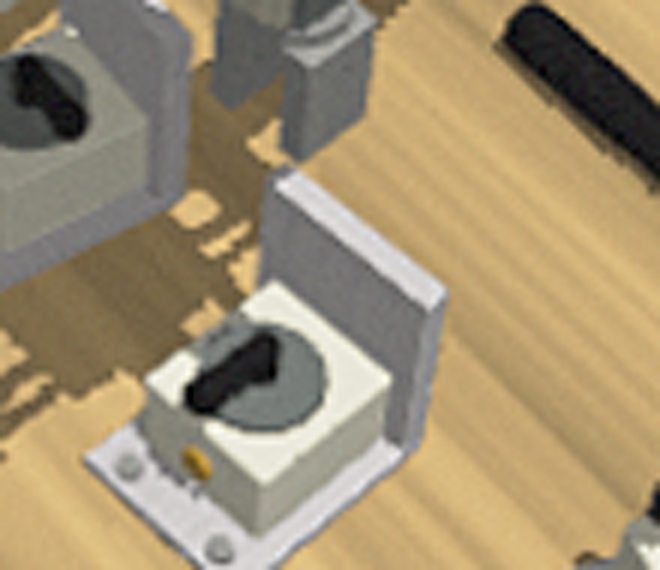

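View pics/w15.png

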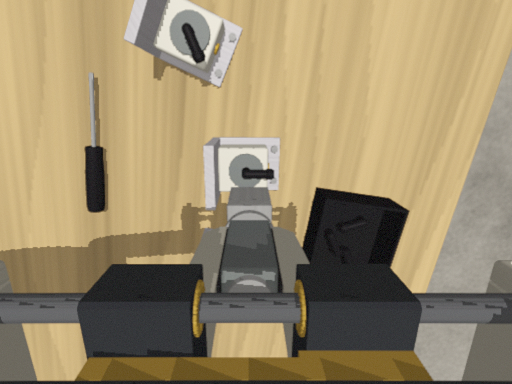

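{"fn": "arm_command", "kwargs": {
  "motion": [
    [255,-0.005,-0.01,0.022,0.12,0,0],
    [255,-0.008,-0.025,0.058,0.24,0,0],
    [255,-0.008,-0.04,0.094,0.36,0,0],
    [255,-0.008,-0.056,0.13,0.48,0,0],
    [255,-0.008,-0.071,0.166,0.6,0,0],
    [255,-0.008,-0.087,0.202,0.72,0,0],
    [255,-0.008,-0.102,0.238,0.84,0,0],
    [255,-0.008,-0.118,0.275,0.96,0,0]
  ]
}}

```text
time: 14.6
tcp_pos: [0.5154, -0.1092, 0.265]
ee_rot: [1.796, 0.687, -1.804]
ft_force: [0.6, -0.4, -3.2]
width: 0.0256
```

Run:
```python
from h import *
go([.4536,-.3285,.265],np.radians(-57.8))
```

```text
shift [-0.0001  0.1229  0.1918] turn [0.1642 0.0029 0.0043] deg [9.4 0.2 0.2] rows lin 5.462767645836603 rot 1.3144331247199434
```

{"fn": "arm_command", "kwargs": {
  "motion": [
    [255,0,0.02,0.032,0.1,0,0],
    [255,0,0.042,0.065,0.164,0,0],
    [255,0,0.063,0.098,0.164,0,0],
    [255,0,0.084,0.131,0.164,0,0],
    [255,0,0.105,0.164,0.164,0,0],
    [255,0,0.122,0.19,0.164,0,0],
    [255,0,0.122,0.19,0.164,0,0],
    [255,0,0.122,0.19,0.164,0,0]
  ]
}}

```text
time: 15.27
tcp_pos: [0.4559, -0.3265, 0.2649]
ee_rot: [1.9, 0.557, -1.906]
ft_force: [0.4, 0.5, -3.4]
width: 0.0258
```

Run:
```python
from h import *
cv2.imwrite("pics/w16.png",arm.snapshot("wrist")[:,:,::-1]);print(arm.sense()["tcp_pos"])
go([.4536,-.3285,.080],np.radians(-57.8))
```

```text
[ 0.4566 -0.3254  0.2654]
shift [0.1854 0.0019 0.004 ] turn [0.0042 0.001  0.005 ] deg [0.2 0.1 0.3] rows lin 4.448187362620593 rot 0.05309440612874592
```

View pics/w16.png

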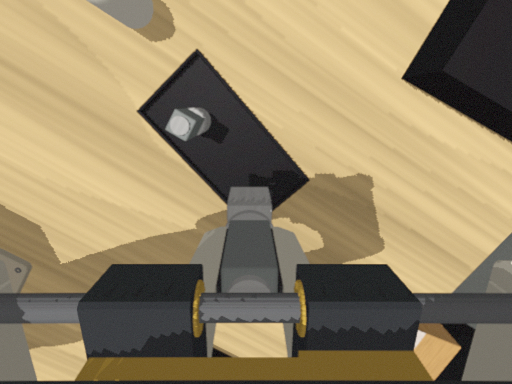

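{"fn": "arm_command", "kwargs": {
  "motion": [
    [255,0.03,0.001,0.003,0.003,0,0],
    [255,0.07,0.001,0.003,0.003,0,0],
    [255,0.11,0.001,0.003,0.003,0,0],
    [255,0.15,0.001,0.003,0.003,0,0],
    [255,0.178,0.001,0.003,0.003,0,0],
    [255,0.186,0.001,0.003,0.003,0,0],
    [255,0.186,0.001,0.003,0.003,0,0],
    [255,0.186,0.001,0.003,0.003,0,0]
  ]
}}

```text
time: 15.98
tcp_pos: [0.4564, -0.3277, 0.0833]
ee_rot: [1.901, 0.553, -1.9]
ft_force: [1.1, -0.0, -1.9]
width: 0.0257
```

{"fn": "arm_command", "kwargs": {
  "motion": [
    [255,0.004,0,0,0,0,0],
    [255,0.008,0,0,0,0,0],
    [255,0.012,0,0,0,0,0],
    [255,0.014,0,0,0,0,0],
    [255,0.014,0,0,0,0,0],
    [255,0.014,0,0,0,0,0]
  ]
}}

```text
time: 16.48
tcp_pos: [0.4557, -0.3285, 0.0687]
ee_rot: [1.901, 0.552, -1.901]
ft_force: [0.9, 0.4, -3.2]
width: 0.0256
```

{"fn": "arm_command", "kwargs": {
  "motion": [
    [255,0.002,0,0,0,0,0],
    [255,0.004,0,0,0,0,0],
    [255,0.005,0,0,0,0,0],
    [255,0.005,0,0,0,0,0],
    [255,0.005,0,0,0,0,0]
  ]
}}

```text
time: 16.9
tcp_pos: [0.4557, -0.3284, 0.0635]
ee_rot: [1.901, 0.552, -1.902]
ft_force: [-0.8, 1.0, -3.1]
width: 0.0261
```

{"fn": "arm_command", "kwargs": {
  "motion": [
    [255,0.001,0,0,0,0,0],
    [255,0.001,0,0,0,0,0],
    [255,0.001,0,0,0,0,0]
  ]
}}

```text
time: 17.15
tcp_pos: [0.4558, -0.3284, 0.0627]
ee_rot: [1.901, 0.552, -1.901]
ft_force: [0.2, 0.5, -2.2]
width: 0.0259
```

{"fn": "arm_command", "kwargs": {
  "motion": [
    [255,0.001,0,0,0,0,0],
    [255,0.001,0,0,0,0,0],
    [255,0.001,0,0,0,0,0]
  ]
}}

```text
time: 17.4
tcp_pos: [0.4559, -0.3285, 0.0626]
ee_rot: [1.901, 0.552, -1.901]
ft_force: [-2.1, 2.1, 5.7]
width: 0.0261
```

{"fn": "arm_command", "kwargs": {
  "motion": [
    [200,-0.0005,0,0,0,0,0],
    [150,-0.0005,0,0,0,0,0],
    [100,-0.0005,0,0,0,0,0],
    [50,-0.0005,0,0,0,0,0],
    [0,-0.0005,0,0,0,0,0],
    [0,-0.0005,0,0,0,0,0],
    [0,-0.0005,0,0,0,0,0],
    [0,-0.0005,0,0,0,0,0]
  ]
}}

```text
time: 18.07
tcp_pos: [0.4558, -0.3284, 0.0621]
ee_rot: [1.901, 0.552, -1.901]
ft_force: [-0.3, -0.3, 1.0]
width: 0.0676
```

{"fn": "arm_command", "kwargs": {
  "motion": [
    [0,0,0,0,0,0,0],
    [0,0,0,0,0,0,0],
    [0,0,0,0,0,0,0],
    [0,0,0,0,0,0,0],
    [0,0,0,0,0,0,0],
    [0,0,0,0,0,0,0],
    [0,0,0,0,0,0,0]
  ]
}}

```text
time: 18.65
tcp_pos: [0.4558, -0.3284, 0.0621]
ee_rot: [1.901, 0.552, -1.901]
ft_force: [1.3, -0.3, -0.5]
width: 0.093
```

{"fn": "arm_command", "kwargs": {
  "motion": [
    [0,-0.015,0,0,0,0,0],
    [0,-0.04,0,0,0,0,0],
    [0,-0.07,0,0,0,0,0],
    [0,-0.1,0,0,0,0,0],
    [0,-0.135,0,0,0,0,0],
    [0,-0.17,0,0,0,0,0],
    [0,-0.2,0,0,0,0,0],
    [0,-0.2,0,0,0,0,0]
  ]
}}

```text
time: 19.32
tcp_pos: [0.4582, -0.3304, 0.2705]
ee_rot: [1.904, 0.541, -1.891]
ft_force: [0.9, -1.0, 0.8]
width: 0.0931
```

{"fn": "arm_command", "kwargs": {
  "motion": [
    [0,0,0,0.03,0,0,0],
    [0,0,0,0.065,0,0,0],
    [0,0,0,0.1,0,0,0],
    [0,0,0,0.1,0,0,0],
    [0,0,0,0.1,0,0,0],
    [0,0,0,0.1,0,0,0]
  ]
}}

```text
time: 19.82
tcp_pos: [0.3715, -0.3819, 0.262]
ee_rot: [1.902, 0.551, -1.901]
ft_force: [0.5, 1.2, 0.1]
width: 0.0927
```

Run:
```python
from h import *
s=arm.sense();print(s["time"],s["tcp_pos"],s["joint_velocities"],s["ft_force"])
for n in("wrist","scene"): cv2.imwrite(f"pics/f_{n}.png",cv2.resize(arm.snapshot(n)[:,:,::-1],None,fx=1.5,fy=1.5,interpolation=cv2.INTER_CUBIC))
```

```text
19.8167 [ 0.3715 -0.3819  0.262 ] [ 0.0246  0.0081 -0.0057  0.0005  0.0019 -0.0015] [0.4885 1.1521 0.1187]
```

View pics/f_wrist.png

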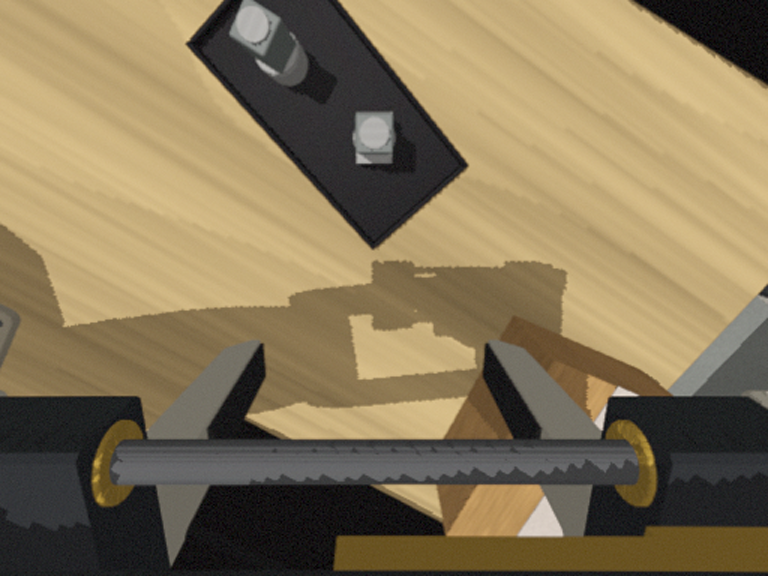

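View pics/f_scene.png

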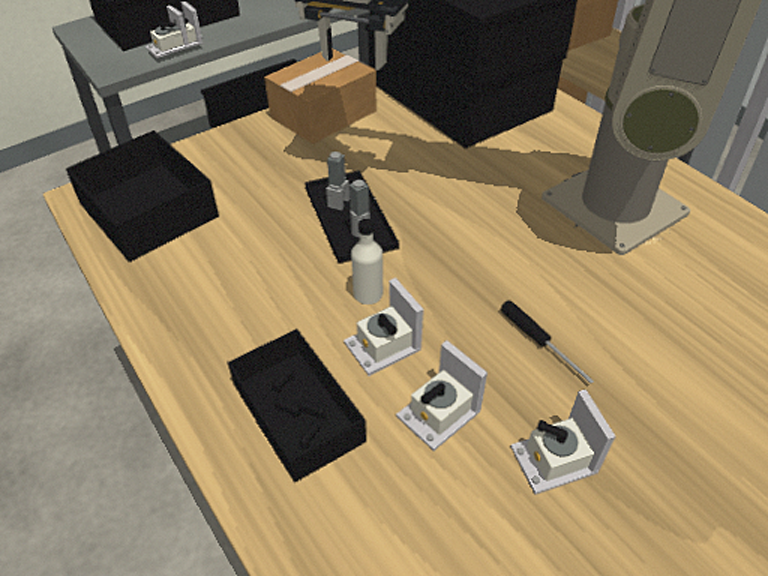

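Run:
```python
from h import *
im=arm.snapshot("scene")[:,:,::-1];s=cv2.imread("pics/scene0.png");r=[]
for I in(s,im): r.append(np.hstack([cv2.resize(I[y-25:y+25,x-25:x+25],None,fx=5,fy=5,interpolation=cv2.INTER_CUBIC) for x,y in((255,218),(295,265),(372,296))]))
cv2.imwrite("pics/cmp.png",np.vstack(r))
```

```text
(no output)
```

View pics/cmp.png

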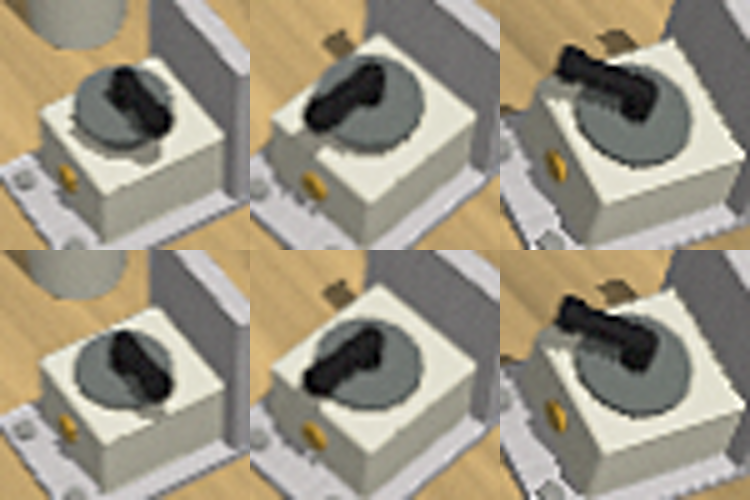

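The before/after pictures show the first two flanges now down and centred on their bodies. The third is unchanged, and the bottle has not moved.

```bash
python3 -c "
from station import arm
print(arm.sign_off())"
```

```text
the job is handed in; nothing more can be done
None
```

Both proud cartridges are pressed home, and the forked tool is back upright on the tray floor and released. I handed the job in at about 20 s of the 69 s allowed.

- **Pick-up:** I took the forked tool from the -y end of the tray.
- **Pressing:** I straddled the elbow on the station nearest the bottle, then the elbow on the middle station. Both times the tool sat within about 1 mm of the flange centre. Each press travelled about 14 mm, and the reading at the bottom was 13.5 N and then 20 N.
- **Last checks:** In the scene-camera comparison, both pressed flanges have dropped and sit centred on their bodies with the gap closed. The third station, which was already home, is unchanged. The bottle, screwdriver, bin and drift look as they were. The arm had backed off to about 0.1 m from the tools with the gripper open.
- **Disagreements:** The top and wrist cameras differed by about 4 mm in y on the stations. I worked from the tool and flange positions seen together in the wrist view instead. The shadows of the flange nearest the bottle looked ambiguous at first, and the oblique scene view settled that it was proud.
- **Side force:** During pressing the sensor showed about 6 N and then 9 N sideways. I saw no contact with an elbow in any picture, but I had no direct measure of load on the elbows.

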